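# Let a bench lift down to the height pointer with its release valve

## Task

The small bench lift holds a round steel test block up above its height pointer. Crack the release valve open a fraction of a turn with its lever so that the ram sinks slowly under its own load, no faster than about a centimetre a second, and when the top of the block is level with the pointer shut the valve and nip it tight by feel, with about 12 N at the peg and without straining the seat. The ram cannot be raised again; do not touch the block, the ram or the pointer, leave the other things on the bench where they are, and let go of the lever.

Things in the scene. Friction and masses are not known exactly. Their poses are not given: they have to be found in the camera images.
- lift: Bench lift, fixed to the bench: dark base plate 164 x 130 x 12 mm with a grey cylinder (60 mm wide, 53 mm tall) at its rear, a grey valve block (44 mm tall) in front, a gauge post (10 mm wide, 120 mm tall). Origin on the bench; in its frame (x to its rear, y to its left) the cylinder is at x +45 mm, y 0, the valve at x -45 mm, y 0, the post at x +45 mm, y -68 mm.
- valve_axis (a point): Point on the valve's upright turning axis, 85 mm above the bench (in the air: the spindle ends at 65 mm). From the spindle a flat steel lever, 12 mm wide, at 51 to 58 mm height, runs out to the peg. The ram's sinking speed grows by 10 to 15 mm/s for each 0.1 rad (6.5 mm at the peg) that the valve is opened past its cracking point.
- peg (a point): Middle of the grip of the black upright peg at the lever's end, 65 mm from the valve's axis, 85 mm above the bench. Round, 14 mm wide from 66 to 100 mm height, top at 104 mm, foot 18 mm wide up to 60 mm. Shut, it stands left of the valve (lift's +y); opening carries it to the front (lift's -x). Turning takes 5 to 7 N here; against the shut stop 11 to 16 N nips the seat, under 9 N leaves it loose, over 20 N strains it.
- valve (a joint): Valve angle in rad: 0 where the screw meets its seat (start), growing anticlockwise from above as it opens, stop at 1.1; it stays where left. It cracks between 0.2 and 0.75 depending on the unknown load and friction; turned back short of that, the ram stops.
- nip (a joint): How far the valve's springy seat is wound up by tightening, in rad: 0 untouched (the start), negative when the shut valve is pressed on clockwise. It yields from about 7 N at the peg on, then about 0.5 mm there for each 4 N; let go, it keeps a part: -0.003 to -0.015 when well nipped. -0.033 is strained.
- ram (a joint): How far the ram with its saddle has sunk, in m: 0 raised (within 2 mm of it at the start), 0.042 fully down. Only the weight on it lowers it; it cannot rise.
- saddle_top (a point): Centre of the top face of the ram's round saddle plate (66 mm across, 8 mm thick), 105 mm above the bench when raised. The block stands on it.
- block_top (a point): Centre of the top face of the round steel test block (58 mm across, 15 mm thick) that stands loose on the saddle; z is its axis. 120 mm above the bench when the ram is raised.
- pointer_tip (a point): Tip of the small steel height pointer (blade 3 mm thick; the point is half-way up it) that is clamped on the gauge post and points at the block from the lift's right (-y) side, ending 41 mm from the ram's axis. Its height differs from run to run, 14 to 32 mm below the block's top at the start.
- loupe: Bystander: black stand loupe, 39 mm across, 32 mm tall, origin under its centre.
- oil_bottle: Bystander: small oiler bottle with an orange nozzle, 42 mm across, 109 mm tall, origin under its centre.
- weight: Bystander: brass check weight, 38 mm across, 28 mm tall, origin under its centre.
- block: The test block itself (see its top face above); origin under its centre.
There are look-alikes about, which are no part of the job. Leave any orange look-alike of the block alone.

How it is judged:
By the outcome, as a careful person would: the job done as asked, in the order asked, and still so for the second after the job is handed in, with the robot touching nothing.
It also fails if it takes over 72 s, if anything falls off the work surface, if the arm or the gripper's body presses on something with over 40 N, if the wrist force passes 120 N, or if a joint passes its speed limit or range.

## Robot

A 6-joint arm with a two-finger parallel gripper is mounted at the origin on a cart in front of the work surface, level with it; the furniture and walls round the work are solid. World frame = base frame: x ahead of the robot, y to its left, z up, the work surface at z = 0. Lengths are in m, angles in rad, forces in N, time in s.
With the tool pointing down it reaches from about 0.35 to 0.85 m from the base axis. Payload 8.1 kg.
Tool frame: the origin (TCP) lies at the very end of the fingers, on their centre line; the grasp point (between the pads) lies 19 mm behind it; x points along the fingers, y is the direction in which the jaws open and shut, and the axes are right-handed (so a half turn about x gives the same grasp; the last joint's range is limited). The gripper opens to 93 mm and grips with 3 to 60 N. Pads are 15 mm wide; open, the fingers measure 128 mm over their backs; the gripper's body (75 mm by 188 mm) begins 65 mm behind the grasp point.
Start: joints at [1.21, 0.13, 1.488, -0, 1.523, -0.085], TCP at [0.163, 0.577, 0.183] pointing down, gripper open.
Joint ranges: [-2.96, 2.96], [-0.89, 2.26], [0.02, 2.5], [-1.34, 4.48], [0, 2.73], [-2.66, 2.66]. Speed limits (rad/s): [2.39, 2.39, 2.79, 3.14, 3.14, 3.14].

## Interface

Orientations are given as a rotation vector (axis times angle).
In Python, from plant import * gives the robot as it stands. The module is installed in compiled form; this text tells all that it offers.
- The arm moves only by the tool apply_moves, never from a script. Its argument "series" is a list of rows, each an object with "jaw": the gripper's target within -1 to 1 (shut at 1, half-way at 0, fully open at -1); "linear": the shift along the tool's x, y, z normalised to -1 to 1, where 1 is 0.6 m, a list of three; "roll": the turn about the tool's x normalised to -1 to 1, where 1 is 30 degrees. A call has 1 to 20 rows; each row is the pose to reach, as a shift and turn from the pose measured when the call began, along the tool's axes at that moment; what a row does not reach only later rows make up. A row lasts 1/8 s, in which the tool goes at most 62.5 mm and 10.7 degrees, less where a joint would pass 70% of its speed; a pose out of reach is approached as far as the arm can. A call with a number of a shift or a turn outside -1 to 1 is refused whole. A call with a gripper value outside its range is refused whole. The fingers move at their own pace and stop on an object; "force" is the grip in N (left out, the last holds). Time passes only in rows, so rows that repeat a pose let the fingers close. It gives the time, the measured TCP pose, the force and the opening at its end, in the units of the state.
- read_state(): the state, without advancing time (a new reading comes with each control period).
- read_camera(name): name is "side" or "top" or "wrist"; returns a dict with "pixels" (480x640x3 uint8, blue, green, red), "intrinsics" (3x3 intrinsics, pixels), "rvec" (rotation vector, rad) and "tvec" (3), from world to camera coordinates, as OpenCV has them; the wrist camera has in their place "tool_from_camera" (4x4, takes a point from camera to tool coordinates, whose origin is the TCP and whose axes are the tool frame's). Camera axes: x right, y down, z forward; pixel columns grow to the right and rows downward; lengths in m; the calibration is good to about 2 mm. A picture is of the moment at which its call begins: read the wrist's pose just before it. There is no depth.
- close_job(): hands the job in, once; it reports no verdict.
The state is a dict: "t": time; "q": joint angles; "dq": joint speeds; "joint_torque": joint torques, N m; "tool_pos": TCP position; "orientation": TCP orientation; "force": force on the tool from outside, world axes, zero at the start; "wrist_torque": the same for the moment, N m; "opening": finger opening in m.
Only numpy, scipy, OpenCV 4.12 (cv2) and the standard library are available. Lean on these libraries where they do the work, as an engineer would, in place of code of your own. Each camera call takes 0.05 s, during which the arm holds its last target. There are 200 camera calls.

## Working session

There is one attempt and no reset: what is moved stays moved. The work goes in short steps, Python scripts to look and compute and a tool call to move; the robot and the scene stay as the last step left them, time stands still between calls to the robot, and variables do not carry over. Pictures are saved under pics/ and viewed, about 8 in all and at most 12, crops included, and the job is handed in when it is done.

Besides the shell and the picture viewer there is one more tool, called after "Emit:" as name([rows], argument=value, ...), one row to a line, values as JSON. apply_moves: Moves the arm, as the interface text tells. Its arguments: {"type":"object","properties":{"series":{"type":"array"},"force":{"type":"number"}},"required":["series"]}

```bash
mkdir -p pics
cat > h.py <<'E'
from plant import *
import numpy as np, cv2
from scipy.spatial.transform import Rotation as R
def cam(n):
    s=read_state(); c=read_camera(n); K=np.array(c["intrinsics"])
    if n=="wrist":
        T=np.eye(4);T[:3,:3]=R.from_rotvec(s["orientation"]).as_matrix();T[:3,3]=s["tool_pos"]
        W=T@np.array(c["tool_from_camera"])
    else:
        M=np.eye(4);M[:3,:3]=R.from_rotvec(np.ravel(c["rvec"])).as_matrix();M[:3,3]=np.ravel(c["tvec"]);W=np.linalg.inv(M)
    return c["pixels"],K,W
def onz(K,W,u,v,z):
    d=W[:3,:3]@np.linalg.solve(K,[u,v,1.]);o=W[:3,3];return o+d*(z-o[2])/d[2]
def proj(K,W,p):
    q=np.linalg.inv(W)@np.append(p,1);r=K@q[:3];return r[:2]/r[2]
E
python3 - <<'E'
from h import *
for n in("top","side"):
    im,K,W=cam(n);cv2.imwrite(f"pics/{n}0.png",im);np.savez(f"{n}.npz",K=K,W=W);print(n,K.round(1).tolist(),W.round(3).tolist())
s=read_state();print(s)
E
```

```text
top [[472.3, 0.0, 326.9], [0.0, 472.3, 238.4], [0.0, 0.0, 1.0]] [[0.012, -0.991, 0.135, 0.463], [-1.0, -0.011, 0.009, -0.077], [-0.007, -0.135, -0.991, 0.96], [0.0, 0.0, 0.0, 1.0]]
side [[480.0, 0.0, 326.7], [0.0, 480.0, 248.9], [0.0, 0.0, 1.0]] [[0.934, -0.22, 0.282, 0.338], [-0.357, -0.547, 0.757, -0.706], [-0.012, -0.808, -0.59, 0.603], [0.0, 0.0, 0.0, 1.0]]
{'t': 0.1, 'q': array([ 1.20962957e+00,  1.31089862e-01,  1.48914114e+00, -3.34416025e-05,
        1.52301275e+00, -8.54092436e-02]), 'dq': array([ 0.00018334, -0.00248129, -0.00289846, -0.00203722, -0.00019633,
        0.00174934]), 'joint_torque': array([ 9.77661366e-04, -5.61341572e+01, -4.93092263e+01,  7.69349118e-02,
        2.92250019e-02, -1.02261743e-04]), 'tool_pos': array([0.16316189, 0.57680066, 0.18180594]), 'orientation': array([ 0.21519028,  1.56026962, -0.21773778]), 'force': array([-0.44134618,  1.00684396,  0.73415189]), 'wrist_torque': array([ 0.01440194, -0.01103982,  0.0068222 ]), 'opening': 0.09315393471057727}
```

View pics/top0.png

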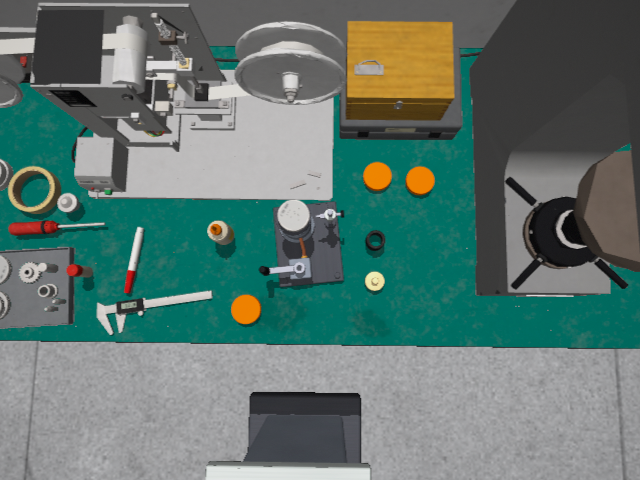

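View pics/side0.png

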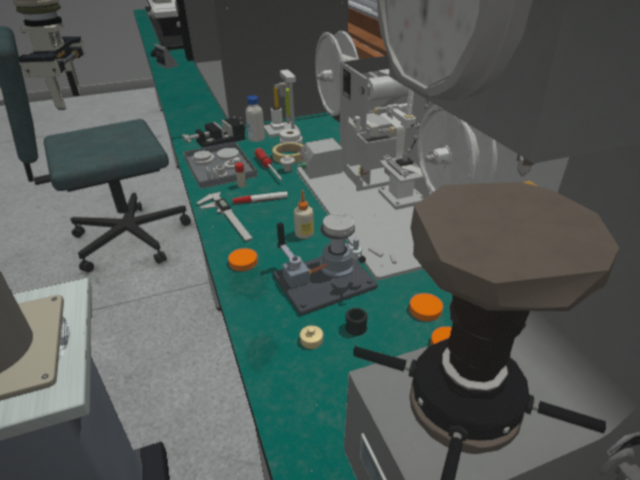

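Top view: block near (294,213), valve near (299,268), black peg near (264,271), post near (333,215). The side view shows the lift around (325,270). I'll enlarge both.

Run:
```python
from h import *
a=cv2.imread("pics/top0.png")[190:300,245:355];b=cv2.imread("pics/side0.png")[200:320,265:385]
a=cv2.resize(a,(600,600),interpolation=2);b=cv2.resize(b,(600,600),interpolation=2)
cv2.imwrite("pics/c0.png",cv2.resize(np.hstack([a[:, :],b]),(800,400)))
d=np.load("top.npz");K,W=d["K"],d["W"]
for n,u,v,z in[("peg",264,270.5,.104),("spindle",299.5,267.5,.065),("block",294.5,213,.12),("FL",279,287,.012),("FR",341,282,.012)]:print(n,onz(K,W,u,v,z).round(4))
```

```text
peg [0.5194 0.0441 0.104 ]
spindle [ 0.5285 -0.0176  0.065 ]
block [ 0.623  -0.0103  0.12  ]
FL [0.4929 0.0261 0.012 ]
FR [ 0.5042 -0.0977  0.012 ]
```

View pics/c0.png

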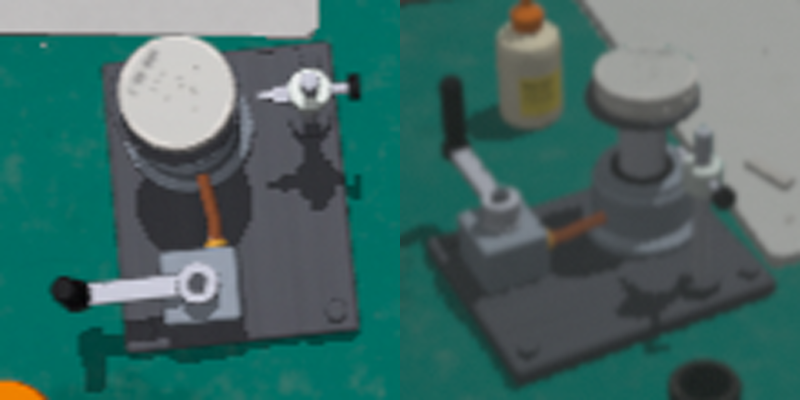

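Peg at about (0.521, 0.046), valve at (0.528, -0.018), lift yaw about 0.1, and the distances agree with the sizes given. Next I check the wrist camera geometry to choose the roll for the approach.

Run:
```python
from h import *
s=read_state();Rm=R.from_rotvec(s["orientation"]).as_matrix();print("tool axes cols\n",Rm.round(3))
c=read_camera("wrist");print(np.array(c["tool_from_camera"]).round(3),np.array(c["intrinsics"]).round(0).tolist())
d=np.load("top.npz");K,W=d["K"],d["W"]
for n,u,v,z in[("peg",264.8,270.3,.104),("spindle",299.7,267.8,.065),("block",293.7,215.6,.12),("tip",316,216.7,.1),("bottle",217,229,.109)]:print(n,onz(K,W,u,v,z).round(4))
for tgt in([.521,.046,.30],):
  print("shift/0.6",(Rm.T@(np.array(tgt)-s["tool_pos"])/.6).round(4))
```

```text
tool axes cols
 [[-0.001  0.272  0.962]
 [-0.002  0.962 -0.272]
 [-1.    -0.002 -0.   ]]
[[ 0.    -0.253  0.967 -0.2  ]
 [ 1.    -0.    -0.001  0.   ]
 [ 0.     0.967  0.253 -0.071]
 [ 0.     0.     0.     1.   ]] [[368.0, 0.0, 318.0], [0.0, 368.0, 241.0], [0.0, 0.0, 1.0]]
peg [0.5198 0.0427 0.104 ]
spindle [ 0.5279 -0.018   0.065 ]
block [ 0.6182 -0.009   0.12  ]
tip [ 0.6203 -0.0487  0.1   ]
bottle [0.594  0.1316 0.109 ]
shift/0.6 [-0.1959 -0.6892  0.8147]
```

Emit:
apply_moves([
  {"jaw": 0,"linear": [-0.11,0,0],"roll": 0},
  {"jaw": 0,"linear": [-0.11,-0.2,0.24],"roll": 0.3},
  {"jaw": 0,"linear": [-0.11,-0.4,0.48],"roll": 0.7},
  {"jaw": 0,"linear": [-0.11,-0.69,0.815],"roll": 1},
  {"jaw": 0,"linear": [-0.11,-0.69,0.815],"roll": 1},
  {"jaw": 0,"linear": [-0.11,-0.69,0.815],"roll": 1},
  {"jaw": 0,"linear": [-0.11,-0.69,0.815],"roll": 1},
  {"jaw": 0,"linear": [-0.11,-0.69,0.815],"roll": 1},
  {"jaw": 0,"linear": [-0.11,-0.69,0.815],"roll": 1},
  {"jaw": 0,"linear": [-0.11,-0.69,0.815],"roll": 1},
  {"jaw": 0,"linear": [-0.11,-0.69,0.815],"roll": 1},
  {"jaw": 0,"linear": [-0.11,-0.69,0.815],"roll": 1},
  {"jaw": 0,"linear": [-0.11,-0.69,0.815],"roll": 1},
  {"jaw": 0,"linear": [-0.11,-0.69,0.815],"roll": 1},
])

```text
t: 1.9
tool_pos: [0.5204, 0.0468, 0.2484]
orientation: [0.623, 1.48, -0.625]
force: [0.0, -0.1, -0.8]
opening: 0.0464
```

Run:
```python
from h import *
s=read_state();Rm=R.from_rotvec(s["orientation"]).as_matrix();print(s["t"],s["tool_pos"],s["force"],s["opening"]);print(Rm.round(3))
im,K,W=cam("wrist");cv2.imwrite("pics/w1.png",im);np.savez("w1.npz",K=K,W=W)
```

```text
1.9 [0.52037296 0.04684173 0.24844523] [ 0.03045592 -0.08354641 -0.8065331 ] 0.046449395107123766
[[-0.001  0.716  0.698]
 [-0.001  0.698 -0.716]
 [-1.    -0.001 -0.   ]]
```

View pics/w1.png

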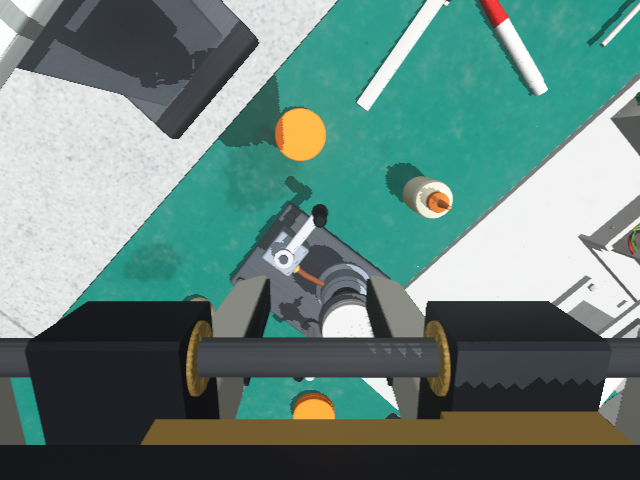

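The gripper hides everything below row ~300 in the wrist view, so the block must be seen off to the side. I move to a viewpoint right of the lift.

Emit:
apply_moves([
  {"jaw": 0,"linear": [0.05,-0.12,0.12],"roll": 0.35},
  {"jaw": 0,"linear": [0.1,-0.23,0.234],"roll": 0.713},
  {"jaw": 0,"linear": [0.147,-0.23,0.234],"roll": 0.713},
  {"jaw": 0,"linear": [0.147,-0.23,0.234],"roll": 0.713},
  {"jaw": 0,"linear": [0.147,-0.23,0.234],"roll": 0.713},
  {"jaw": 0,"linear": [0.147,-0.23,0.234],"roll": 0.713},
  {"jaw": 0,"linear": [0.147,-0.23,0.234],"roll": 0.713},
])

```text
t: 2.82
tool_pos: [0.5206, -0.1486, 0.162]
orientation: [0.908, 1.371, -0.908]
force: [-0.3, 0.0, 0.4]
opening: 0.0465
```

Run:
```python
from h import *
im,K,W=cam("wrist");cv2.imwrite("pics/w2f.png",im);np.savez("w2.npz",K=K,W=W)
print([proj(K,W,np.array(p)).round(0) for p in([.618,-.009,.12],[.62,-.049,.1],[.528,-.018,.065],[.521,.046,.104])])
cv2.imwrite("pics/w2.png",cv2.resize(im[0:300,240:640],(800,600),interpolation=2))
```

```text
[array([550., 112.]), array([504., 171.]), array([396.,  80.]), array([445., -41.])]
```

View pics/w2.png

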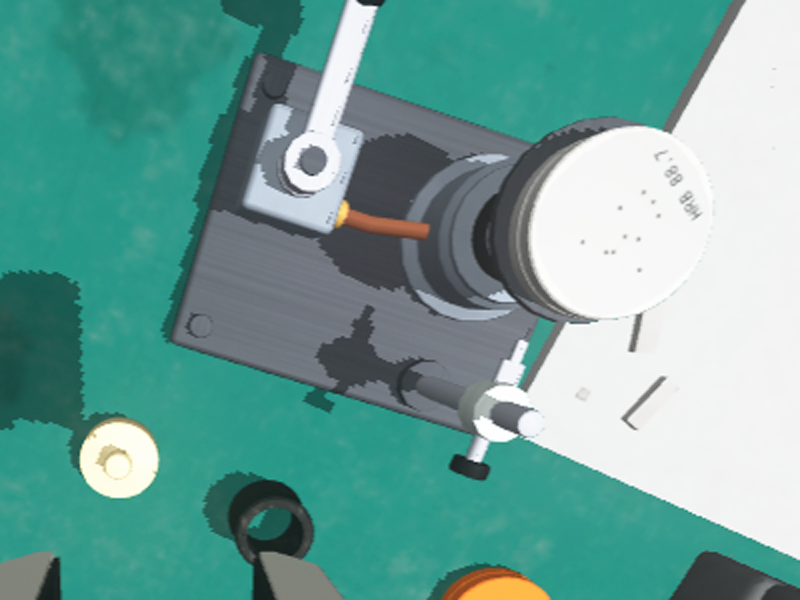

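The view shows the block top centred near crop (622,223), i.e. full (551,111.5), the pointer tip at crop (524,340), full (502,170), the post top at (530,422) and the spindle at (313,160). Block and spindle match the prediction within 1 px. Now I solve for the lift pose and the pointer height.

Run:
```python
from h import *
from scipy.optimize import least_squares
d=np.load("w2.npz");K,W=d["K"],d["W"]
f=lambda u,v:np.array([240+u/2-.25,v/2-.25])
obs=[(f(622,223),(.045,0,.120)),(f(313,160),(-.045,0,.065)),(f(530,422),(.045,-.068,.120)),(f(262,54),(-.082,.065,.012)),(f(173,342),(-.082,-.065,.012))]
tip=f(524,341)
def L(p,l):c,s=np.cos(p[2]),np.sin(p[2]);return np.array([p[0]+c*l[0]-s*l[1],p[1]+s*l[0]+c*l[1],l[2]])
def res(p):
  r=[]
  for i,(o,l) in enumerate(obs):
    l=(l[0],l[1],p[4]) if i==0 else l
    r.append(proj(K,W,L(p,l))-o)
  r.append(proj(K,W,L(p,(.045,-.041,p[3])))-tip)
  return np.ravel(r)
s=least_squares(res,[.573,-.013,.1,.1,.12]);p=s.x
print("x,y,yaw,tipz,blockz",p.round(4));print(s.fun.round(1))
print("valve",L(p,(-.045,0,0)),"peg",L(p,(-.045,.065,0)),"axis",L(p,(.045,0,0)))
# tip alone, per-coordinate heights
for h in(.09,.095,.1,.105):print(h,proj(K,W,L(p,(.045,-.041,h)))-tip)
np.save("lift.npy",p)
st=read_state();Rm=R.from_rotvec(st["orientation"]).as_matrix();print(st["tool_pos"],Rm.round(3),st["wrist_torque"])
im,K,W=cam("side");cv2.imwrite("pics/s1.png",im)
print("side proj",[proj(K,W,L(p,q)).round(1) for q in((.045,0,p[4]),(.045,-.041,p[3]))])
```

```text
x,y,yaw,tipz,blockz [ 0.5753 -0.0173  0.1847  0.0834  0.119 ]
[  0.2   1.6  -1.3  11.8   9.2   6.5 -10.2 -17.1   0.3  -7.8  -0.5   2.9]
valve [ 0.53111193 -0.02553739  0.        ] peg [0.5191768  0.03835746 0.        ] axis [ 0.61958173 -0.00901183  0.        ]
0.09 [3.90254295 3.58237186]
0.095 [7.3477627  4.13847193]
0.1 [10.92154281  4.71532319]
0.105 [14.63121605  5.31410924]
[ 0.52054632 -0.14878914  0.16181373] [[ 0.001  0.92   0.391]
 [-0.001  0.391 -0.92 ]
 [-1.     0.001  0.002]] [-0.06111076  0.03763159  0.06791937]
side proj [array([337.2, 220.6]), array([349.1, 247.1])]
```

Run:
```python
from h import *
from scipy.optimize import least_squares
d=np.load("w2.npz");K,W=d["K"],d["W"]
f=lambda u,v:np.array([240+u/2-.25,v/2-.25])
b,sp,po,fl,fr,tip=f(622,223),f(313,160),f(530,422),f(262,54),f(173,342),f(524,341)
B=onz(K,W,*b,.119);S=onz(K,W,*sp,.065);A,C=onz(K,W,*fl,.012),onz(K,W,*fr,.012)
print(B,S,np.linalg.norm((B-S)[:2]),"yaw bs",np.arctan2(*(B-S)[[1,0]]))
print(A,C,np.linalg.norm(A-C),"yaw front",np.arctan2(-(A-C)[0],(A-C)[1]))
for z in(.12,.132):
  P=onz(K,W,*po,z);print("post",z,P,np.linalg.norm((P-B)[:2]),"yaw",np.arctan2((P-B)[0],-(P-B)[1]))
for z in(.08,.085,.09,.095,.1,.105):
  P=onz(K,W,*tip,z);print("tip",z,P,np.linalg.norm((P-B)[:2]).round(4),"yaw",np.arctan2((P-B)[0],-(P-B)[1]).round(3))
```

```text
[ 0.61896533 -0.00823963  0.119     ] [ 0.52836907 -0.01773603  0.065     ] 0.09109261769067784 yaw bs 0.1044396451042552
[0.49625762 0.02319198 0.012     ] [ 0.50929227 -0.10293584  0.012     ] 0.1267995624969087 yaw front 0.10297920221162032
post 0.12 [ 0.62410983 -0.07445022  0.12      ] 0.06641014195309529 yaw 0.07754315938475648
post 0.132 [ 0.61756962 -0.07489072  0.132     ] 0.06666569956040276 yaw -0.020937574519523855
tip 0.08 [ 0.62798498 -0.04689415  0.08      ] 0.0397 yaw 0.229
tip 0.085 [ 0.6255775  -0.04753992  0.085     ] 0.0399 yaw 0.167
tip 0.09 [ 0.62317002 -0.04818568  0.09      ] 0.0402 yaw 0.105
tip 0.095 [ 0.62076253 -0.04883145  0.095     ] 0.0406 yaw 0.044
tip 0.1 [ 0.61835505 -0.04947721  0.1       ] 0.0412 yaw -0.015
tip 0.105 [ 0.61594756 -0.05012297  0.105     ] 0.042 yaw -0.072
```

Yaw is 0.104 by two independent ways, the axis spacing is 91 mm (90 given), and the pointer tip is at z≈0.090 with the block top at ≈0.119. Peg shut should be at (0.5217, 0.0469). Moving over it, then down to TCP z 0.070.

Emit:
apply_moves([
  {"jaw": 0,"linear": [0,0.043,-0.1],"roll": 0},
  {"jaw": 0,"linear": [0,0.086,-0.2],"roll": 0},
  {"jaw": 0,"linear": [0,0.1292,-0.2994],"roll": 0},
  {"jaw": 0,"linear": [0,0.1292,-0.2994],"roll": 0},
  {"jaw": 0,"linear": [0,0.1292,-0.2994],"roll": 0},
  {"jaw": 0,"linear": [0.05,0.1292,-0.2994],"roll": 0},
  {"jaw": 0,"linear": [0.1,0.1292,-0.2994],"roll": 0},
  {"jaw": 0,"linear": [0.153,0.1292,-0.2994],"roll": 0},
  {"jaw": 0,"linear": [0.153,0.1292,-0.2994],"roll": 0},
  {"jaw": 0,"linear": [0.153,0.1292,-0.2994],"roll": 0},
])

```text
t: 4.18
tool_pos: [0.5225, 0.0455, 0.0709]
orientation: [0.909, 1.369, -0.909]
force: [0.7, -0.6, 0.8]
opening: 0.0465
```

```bash
cat >> h.py <<'E'
V=np.array([.5284,-.0177]);YAW=.104
def fb():
    s=read_state();p=s["tool_pos"];r=p[:2]-V;u=r/np.linalg.norm(r);t=np.array([-u[1],u[0]])
    th=np.arctan2(-u[0],u[1])-YAW; F=s["force"]
    print("t %.2f tcp %s th %.3f rad %.1fmm Ft %.2f Fr %.2f Fz %.2f M %s open %.1fmm"%(s["t"],p.round(4),th,1e3*np.linalg.norm(r),F[:2]@t,F[:2]@u,F[2],s["wrist_torque"].round(2),1e3*s["opening"]))
    return s
def top_of(z):   # side-camera position of block-top centre at height z
    return np.array([.6182,-.0085,z])
def track(save=None):
    im,K,W=cam("side");ref=cv2.imread("pics/s1.png",0).astype(np.float32);g=cv2.cvtColor(im,6).astype(np.float32)
    c0=proj(K,W,top_of(.119));m=np.zeros(ref.shape,np.uint8)
    th=np.linspace(0,2*np.pi,60);P=[]
    for z in(.119,.104):P+=[proj(K,W,top_of(z)+.031*np.array([np.cos(a),np.sin(a),0])) for a in th]
    h=cv2.convexHull(np.array(P,np.float32)).astype(int);cv2.fillConvexPoly(m,h,255)
    best=None
    for dz in(0,.006,.012,.018,.024,.030):
        d0=proj(K,W,top_of(.119-dz))-c0
        try:cc,M=cv2.findTransformECC(ref,g,np.array([[1,0,d0[0]],[0,1,d0[1]]],np.float32),0,(3,60,1e-4),m,3)
        except cv2.error:continue
        if best is None or cc>best[0]:best=(cc,M[:,2].copy())
    zs=np.linspace(.075,.122,471);pv=np.array([proj(K,W,top_of(z))-c0 for z in zs])
    z=zs[np.argmin(((pv-best[1])**2).sum(1))]
    print("cc %.4f shift %s sunk %.1f mm"%(best[0],best[1].round(2),1e3*(.119-z)))
    if save:cv2.imwrite(save,im)
    return z
E
python3 -c "
from h import *
fb();track('pics/s2.png');im=cam('top')[0];cv2.imwrite('pics/t2.png',im)
a=cv2.resize(im[190:300,225:335],(400,400),interpolation=2);b=cv2.resize(cv2.imread('pics/s2.png')[190:290,275:375],(400,400),interpolation=2);cv2.imwrite('pics/c2.png',np.hstack([a,b]))"
```

```text
t 4.17 tcp [0.5225 0.0455 0.0709] th -0.010 rad 63.5mm Ft -0.68 Fr -0.64 Fz 0.77 M [-0.06 -0.03  0.05] open 46.5mm
cc 0.8161 shift [-9.45  1.41] sunk 3.1 mm
```

View pics/c2.png

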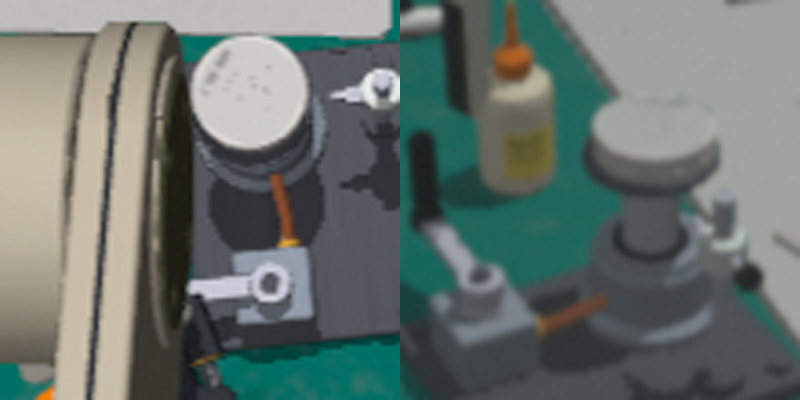

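The top view shows the arm over the peg, and the side view shows the peg at crop (425,150), with a gripper part near (465,60). I check the projections against this.

Run:
```python
from h import *
s=read_state();Rm=R.from_rotvec(s["orientation"]).as_matrix()
im,K,W=cam("side");p=s["tool_pos"]
c=lambda q:(proj(K,W,q)-[275,190])*4+[400,0]
print("tcp",c(p),"peg top model",c(np.array([.5217,.0469,.104])),"foot",c(np.array([.5217,.0469,.06])))
for k in(-.03,.03):print("finger",k,c(p+Rm[:,1]*k),c(p+Rm[:,1]*k-Rm[:,0]*.08))
print("block",c(np.array([.6182,-.0085,.119])),"tip",c(np.array([.623,-.0482,.09])),"spindle",c(np.array([*V,.065])))
cv2.imwrite("pics/c3.png",cv2.resize(im[120:300,180:420],(800,600),interpolation=2))
```

```text
tcp [422.45639233 188.37345194] peg top model [414.40334708 132.01240829] foot [420.81757972 207.3251329 ]
finger -0.03 [373.92902449 213.80509214] [358.36681393  70.16823884]
finger 0.03 [469.29034671 163.82927553] [459.27649438  22.8581153 ]
block [645.52480059 122.70970482] tip [687.54932913 217.36560347] spindle [473.47702821 269.99339009]
```

View pics/c3.png

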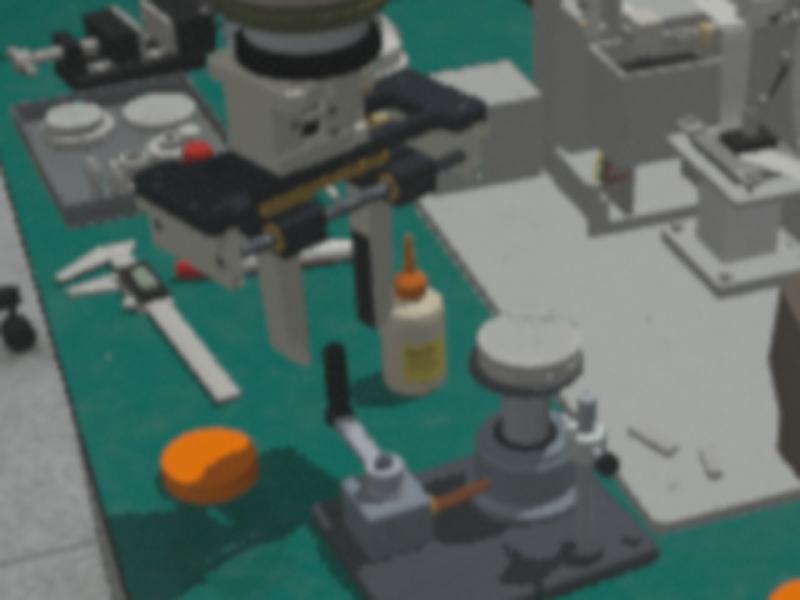

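The side view shows the finger ends at crop (290,360) and (370,325), above the peg, which is 17 px off what the reported TCP predicts. I check this against the top view before closing anything.

Run:
```python
from h import *
s=fb();Rm=R.from_rotvec(s["orientation"]).as_matrix();p=s["tool_pos"]
im,K,W=cam("top");c=lambda q:((proj(K,W,q)-[200,170])*5).round(0)
for k in(-.03,.03):print("tip",k,c(p+Rm[:,1]*k),"knuckle",c(p+Rm[:,1]*k-Rm[:,0]*.084), "body end",c(p+Rm[:,1]*k*94/30-Rm[:,0]*.1))
print("peg",c(np.array([.5217,.0469,.104])),"foot",c(np.array([.5217,.0469,.06])),"spindle",c(np.array([*V,.065])),"block",c(np.array([.6182,-.0085,.119])))
a=cv2.resize(im[170:290,200:360],(800,600),interpolation=2)
cv2.imwrite("pics/c4.png",a)
im,K,W=cam("wrist");cv2.imwrite("pics/w4.png",im)
print("wrist peg",proj(K,W,np.array([.5217,.0469,.104])),"spindle",proj(K,W,np.array([*V,.065])))
```

```text
t 4.33 tcp [0.5231 0.0462 0.0714] th -0.021 rad 64.1mm Ft -0.56 Fr -0.25 Fz 0.16 M [-0.05  0.04  0.01] open 46.8mm
tip -0.03 [356. 573.] knuckle [325. 564.] body end [389. 742.]
tip 0.03 [298. 425.] knuckle [261. 402.] body end [186. 224.]
peg [313. 496.] foot [329. 504.] spindle [498. 488.] block [467. 229.]
wrist peg [317.46018482 291.99742742] spindle [287.37618387 358.98730074]
```

View pics/w4.png

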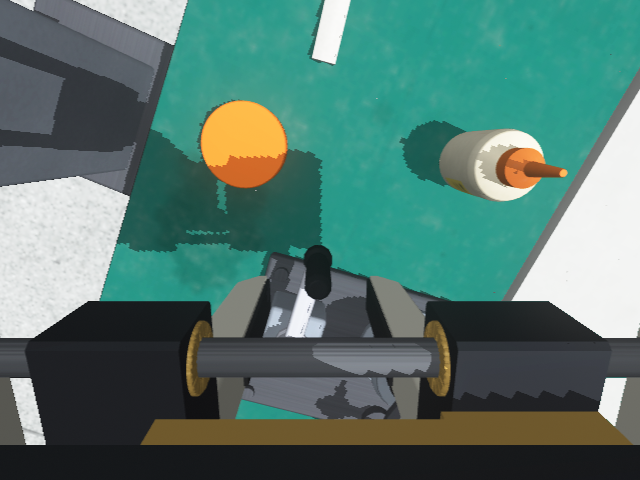

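Wrist view: the peg stands between the fingers. Its foot is near (318,258) and its top near (318,288), with 292 predicted, so it is about 4 mm farther out than modelled. That disagrees with the side view, so I test by touch: shift 3 mm outward and close at 3 N, which is below the turning force.

Emit:
apply_moves([
  {"jaw": 0,"linear": [0,0,-0.005],"roll": 0},
  {"jaw": 0.4,"linear": [0,0,-0.005],"roll": 0},
  {"jaw": 0.8,"linear": [0,0,-0.005],"roll": 0},
  {"jaw": 0.8,"linear": [0,0,-0.005],"roll": 0},
  {"jaw": 0.8,"linear": [0,0,-0.005],"roll": 0},
  {"jaw": 0.8,"linear": [0,0,-0.005],"roll": 0},
  {"jaw": 0.8,"linear": [0,0,-0.005],"roll": 0},
], force=3)

```text
t: 5.3
tool_pos: [0.5214, 0.0492, 0.0709]
orientation: [0.909, 1.369, -0.908]
force: [-0.1, -0.9, -0.0]
opening: 0.0093
```

```bash
python3 -c "
from h import *
fb()"
```

```text
t 5.30 tcp [0.5214 0.0492 0.0709] th -0.000 rad 67.2mm Ft 0.17 Fr -0.86 Fz -0.00 M [-0.07  0.06  0.  ] open 9.3mm
```

The opening went to the full 9.3 mm, so the peg is not between the pads and the side view was right. I take a side and top close-up together.

Run:
```python
from h import *
a=cam("side")[0][190:270,230:310];b=cam("top")[0][210:310,225:325];w=cam("wrist")[0][200:400,200:440]
cv2.imwrite("pics/w5.png",w)
A=cv2.resize(a,(400,400),interpolation=2);B=cv2.resize(b,(400,400),interpolation=2)
w=cv2.resize(w,(240,200));pad=np.zeros((200,800,3),np.uint8);pad[:,:240]=w
cv2.imwrite("pics/c5.png",np.vstack([np.hstack([A,B]),pad]))
```

```text
(no output)
```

View pics/c5.png

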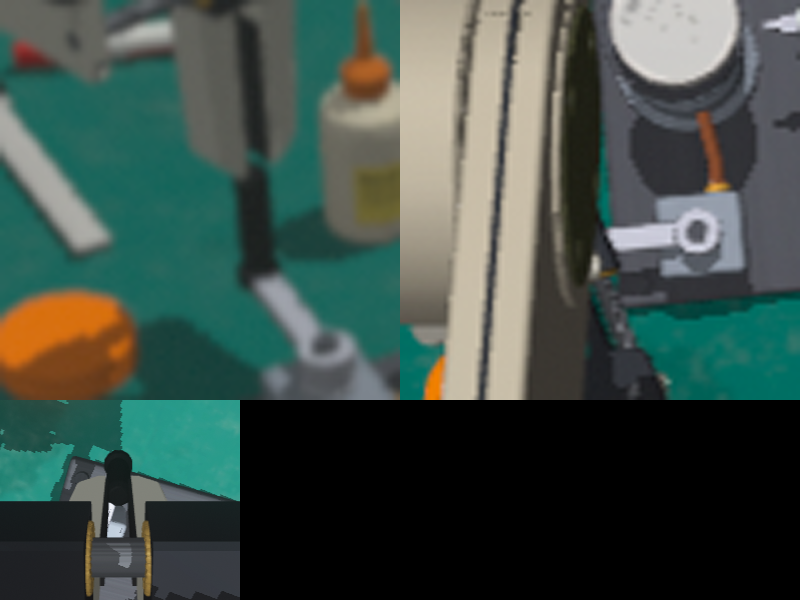

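The peg sits below or at the finger ends. Going down with open jaws is safe whichever reading is right: the lever and peg pass between the fingers, and the plate is far below. I open, lower 20 mm while watching the force, then close again at 3 N.

Emit:
apply_moves([
  {"jaw": 0,"linear": [0,0,0],"roll": 0},
  {"jaw": 0,"linear": [0,0,0],"roll": 0},
  {"jaw": 0,"linear": [0,0,0],"roll": 0},
  {"jaw": 0,"linear": [0.008,0,0],"roll": 0},
  {"jaw": 0,"linear": [0.016,0,0],"roll": 0},
  {"jaw": 0,"linear": [0.025,0,0],"roll": 0},
  {"jaw": 0,"linear": [0.033,0,0],"roll": 0},
  {"jaw": 0,"linear": [0.033,0,0],"roll": 0},
  {"jaw": 0.5,"linear": [0.033,0,0],"roll": 0},
  {"jaw": 0.8,"linear": [0.033,0,0],"roll": 0},
  {"jaw": 0.8,"linear": [0.033,0,0],"roll": 0},
  {"jaw": 0.8,"linear": [0.033,0,0],"roll": 0},
  {"jaw": 0.8,"linear": [0.033,0,0],"roll": 0},
], force=3)

```text
t: 7.08
tool_pos: [0.5216, 0.0492, 0.0512]
orientation: [0.909, 1.369, -0.907]
force: [0.3, -0.2, 0.2]
opening: 0.0135
```

Run:
```python
from h import *
fb()
w=cam("wrist")[0][220:420,200:440];a=cam("side")[0][190:270,230:310]
cv2.imwrite("pics/c6.png",np.hstack([cv2.resize(a,(400,400),interpolation=2),cv2.resize(w,(400,400),interpolation=2)]))
```

```text
t 7.08 tcp [0.5216 0.0492 0.0512] th -0.003 rad 67.2mm Ft -0.27 Fr -0.26 Fz 0.22 M [-0.05 -0.04 -0.02] open 13.5mm
```

View pics/c6.png

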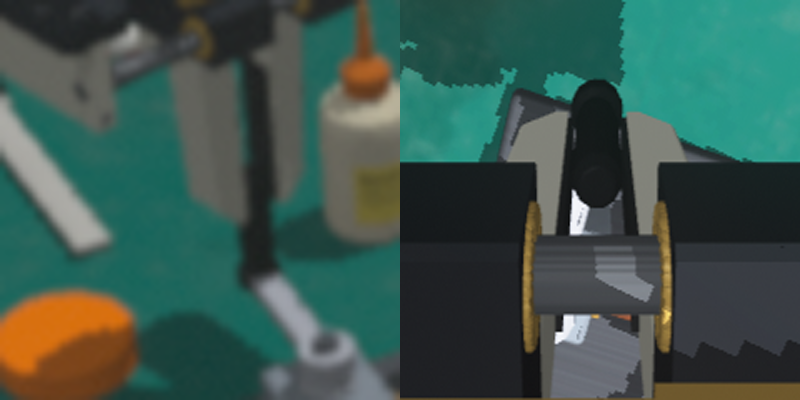

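The peg is now held: opening 13.5 mm, and the pads straddle it in both views. The real finger ends sit about 30 mm behind the nominal TCP, so this height gives a good grip on the peg. Next I grip firmly and turn to about 0.18 rad, below the earliest cracking point.

Emit:
apply_moves([
  {"jaw": 1,"linear": [0,0,0],"roll": 0},
  {"jaw": 1,"linear": [0,0,0],"roll": 0},
  {"jaw": 1,"linear": [0,-0.0047,-0.0012],"roll": 0},
  {"jaw": 1,"linear": [0,-0.0094,-0.0024],"roll": 0},
  {"jaw": 1,"linear": [0,-0.014,-0.0032],"roll": 0},
  {"jaw": 1,"linear": [0,-0.0191,-0.004],"roll": 0},
  {"jaw": 1,"linear": [0,-0.0191,-0.004],"roll": 0},
], force=25)

```text
t: 8.05
tool_pos: [0.5109, 0.0474, 0.0515]
orientation: [0.91, 1.368, -0.905]
force: [3.8, 3.8, -2.3]
opening: 0.0131
```

```bash
python3 - <<'E'
s=open('h.py').read().split("def top_of")[0]
s=s.replace("V=np.array([.5284,-.0177])","V=np.array([.5216,.0492])-.065*np.array([-.1038,.9946])")
s+='''OFF=np.array([2.5,1.5])  # side camera bias, px
def px(K,W,sunk):return proj(K,W,np.array([.6182,-.0085,.119-sunk]))+OFF
def track(save=None):
    im,K,W=cam("side");t=read_state()["t"];ref=cv2.GaussianBlur(cv2.imread("pics/s1.png",0),(3,3),0).astype(np.float32);g=cv2.GaussianBlur(cv2.cvtColor(im,6),(3,3),0).astype(np.float32)
    c0=px(K,W,0);m=np.zeros(ref.shape,np.uint8);P=[]
    for z in(0,.013):P+=[proj(K,W,np.array([.6182+.029*np.cos(a),-.0085+.029*np.sin(a),.119-z]))+OFF for a in np.linspace(0,6.28,60)]
    cv2.fillConvexPoly(m,cv2.convexHull(np.array(P,np.float32)).round().astype(int),255);b=m>0
    sk=np.arange(-.002,.0425,.0002);e=[]
    for k in sk:
        d=px(K,W,k)-c0;w=cv2.warpAffine(g,np.float32([[1,0,-d[0]],[0,1,-d[1]]]),(640,480),flags=cv2.INTER_CUBIC)
        e.append(np.mean((w[b]-ref[b])**2))
    i=int(np.argmin(e));print("t %.2f sunk %.1f mm rms %.1f (at 0: %.1f)"%(t,1e3*sk[i],e[i]**.5,e[10]**.5))
    if save:cv2.imwrite(save,im)
    return sk[i]
def arc(ths):
    """tool-frame y,z shifts (normalised) from the present pose to lever angles ths"""
    s=read_state();Rm=R.from_rotvec(s["orientation"]).as_matrix();p=s["tool_pos"]
    for th in ths:
        q=np.array([V[0]-.065*np.sin(th+YAW),V[1]+.065*np.cos(th+YAW),p[2]])
        print("%.3f"%th,(Rm.T@(q-p)/.6).round(4))
'''
open('h.py','w').write(s)
E
python3 - <<'E'
from h import *
fb();track();track()
arc([.19,.2,.21,.22,.23,.24,.25])
E
```

```text
t 8.05 tcp [0.5109 0.0474 0.0515] th 0.167 rad 65.3mm Ft -4.72 Fr 2.65 Fz -2.30 M [ 0.47 -0.7   0.27] open 13.1mm
t 8.10 sunk 2.2 mm rms 32.2 (at 0: 32.8)
t 8.15 sunk 2.2 mm rms 32.2 (at 0: 32.8)
0.190 [-0.     -0.0025  0.0001]
0.200 [-0.     -0.0036  0.    ]
0.210 [-0.     -0.0047 -0.0001]
0.220 [-0.     -0.0057 -0.0002]
0.230 [-0.     -0.0068 -0.0002]
0.240 [-0.     -0.0079 -0.0003]
0.250 [-0.     -0.009  -0.0004]
```

```bash
sed -i 's/s1.png/s2.png/' h.py
python3 - <<'E'
from h import *
track();track()
E
```

```text
t 8.20 sunk 0.0 mm rms 1.0 (at 0: 1.0)
t 8.25 sunk 0.0 mm rms 1.0 (at 0: 1.0)
```

Tracking works now: residual 1.0 grey level, sunk 0.0 mm. Opening slowly in 0.06 rad stages.

Emit:
apply_moves([
  {"jaw": 1,"linear": [0,-0.0025,0],"roll": 0},
  {"jaw": 1,"linear": [0,-0.0036,0],"roll": 0},
  {"jaw": 1,"linear": [0,-0.0047,-0.0001],"roll": 0},
  {"jaw": 1,"linear": [0,-0.0057,-0.0002],"roll": 0},
  {"jaw": 1,"linear": [0,-0.0068,-0.0002],"roll": 0},
  {"jaw": 1,"linear": [0,-0.0079,-0.0003],"roll": 0},
  {"jaw": 1,"linear": [0,-0.009,-0.0004],"roll": 0},
])

```text
t: 9.12
tool_pos: [0.5068, 0.0465, 0.0516]
orientation: [0.911, 1.367, -0.903]
force: [4.0, 4.4, -4.5]
opening: 0.0132
```

```bash
cat > step.py <<'E'
from h import *
s=fb();th=track();track()
r=s["tool_pos"][:2]-V;t=np.arctan2(-r[0],r[1])-YAW
arc(t+np.array([.01,.02,.03,.04,.05,.06]))
E
python3 step.py
```

```text
t 9.12 tcp [0.5068 0.0465 0.0516] th 0.231 rad 65.6mm Ft -5.22 Fr 2.85 Fz -4.47 M [ 0.69 -0.85  0.23] open 13.2mm
t 9.18 sunk 0.2 mm rms 1.0 (at 0: 1.0)
t 9.22 sunk 0.2 mm rms 1.0 (at 0: 1.0)
0.241 [-0.     -0.0008  0.001 ]
0.251 [-0.     -0.0019  0.0009]
0.261 [-0.     -0.0029  0.0009]
0.271 [-0.     -0.004   0.0009]
0.281 [-0.     -0.0051  0.0008]
0.291 [-0.     -0.0062  0.0008]
```

Emit:
apply_moves([
  {"jaw": 1,"linear": [0.0003,-0.0015,0.0003],"roll": 0},
  {"jaw": 1,"linear": [0.0005,-0.0025,0.0003],"roll": 0},
  {"jaw": 1,"linear": [0.0005,-0.0035,0.0002],"roll": 0},
  {"jaw": 1,"linear": [0.0005,-0.0045,0.0002],"roll": 0},
  {"jaw": 1,"linear": [0.0005,-0.0055,0.0002],"roll": 0},
  {"jaw": 1,"linear": [0.0005,-0.0065,0.0001],"roll": 0},
  {"jaw": 1,"linear": [0.0005,-0.0075,0.0001],"roll": 0},
  {"jaw": 1,"linear": [0.0005,-0.0085,0.0001],"roll": 0},
])

```text
t: 10.22
tool_pos: [0.5028, 0.0454, 0.0516]
orientation: [0.913, 1.366, -0.901]
force: [5.4, 5.1, -3.0]
opening: 0.0132
```

```bash
python3 step.py
```

```text
t 10.22 tcp [0.5028 0.0454 0.0516] th 0.293 rad 65.9mm Ft -6.98 Fr 2.65 Fz -2.99 M [ 0.81 -1.    0.29] open 13.2mm
t 10.28 sunk 0.2 mm rms 0.9 (at 0: 0.9)
t 10.32 sunk 0.2 mm rms 0.9 (at 0: 1.0)
0.303 [-0.     -0.001   0.0016]
0.313 [-0.     -0.0021  0.0016]
0.323 [-0.     -0.0032  0.0016]
0.333 [-0.     -0.0043  0.0016]
0.343 [-0.0001 -0.0054  0.0017]
0.353 [-0.0001 -0.0065  0.0017]
```

Emit:
apply_moves([
  {"jaw": 1,"linear": [0.0003,-0.0015,0.0005],"roll": -0.02},
  {"jaw": 1,"linear": [0.0005,-0.0025,0.0006],"roll": -0.04},
  {"jaw": 1,"linear": [0.0005,-0.0035,0.0006],"roll": -0.06},
  {"jaw": 1,"linear": [0.0005,-0.0045,0.0006],"roll": -0.08},
  {"jaw": 1,"linear": [0.0005,-0.0055,0.0006],"roll": -0.1},
  {"jaw": 1,"linear": [0.0005,-0.0065,0.0006],"roll": -0.12},
  {"jaw": 1,"linear": [0.0005,-0.0075,0.0006],"roll": -0.14},
  {"jaw": 1,"linear": [0.0005,-0.0085,0.0006],"roll": -0.16},
])

```text
t: 11.32
tool_pos: [0.499, 0.0438, 0.0515]
orientation: [0.85, 1.393, -0.835]
force: [5.2, 3.3, -2.0]
opening: 0.0129
```

```bash
python3 step.py
```

```text
t 11.32 tcp [0.499  0.0438 0.0515] th 0.356 rad 66.1mm Ft -6.14 Fr 0.61 Fz -1.99 M [ 0.56 -0.82  0.2 ] open 12.9mm
t 11.38 sunk 0.2 mm rms 0.9 (at 0: 1.1)
t 11.43 sunk 0.2 mm rms 0.9 (at 0: 1.1)
0.366 [-0.     -0.001   0.0018]
0.376 [-0.     -0.0021  0.0018]
0.386 [-0.     -0.0032  0.0018]
0.396 [-0.     -0.0043  0.0018]
0.406 [-0.0001 -0.0053  0.0018]
0.416 [-0.0001 -0.0064  0.0018]
```

Emit:
apply_moves([
  {"jaw": 1,"linear": [0.0003,-0.0015,0.0005],"roll": -0.02},
  {"jaw": 1,"linear": [0.0003,-0.0025,0.0006],"roll": -0.04},
  {"jaw": 1,"linear": [0.0003,-0.0035,0.0006],"roll": -0.06},
  {"jaw": 1,"linear": [0.0003,-0.0045,0.0006],"roll": -0.08},
  {"jaw": 1,"linear": [0.0003,-0.0055,0.0006],"roll": -0.1},
  {"jaw": 1,"linear": [0.0003,-0.0065,0.0006],"roll": -0.12},
  {"jaw": 1,"linear": [0.0003,-0.0075,0.0006],"roll": -0.13},
  {"jaw": 1,"linear": [0.0003,-0.0085,0.0006],"roll": -0.14},
])

```text
t: 12.42
tool_pos: [0.4952, 0.0417, 0.0514]
orientation: [0.794, 1.414, -0.777]
force: [5.3, 2.7, -2.2]
opening: 0.0133
```

```bash
python3 step.py
```

```text
t 12.43 tcp [0.4952 0.0417 0.0514] th 0.422 rad 66.1mm Ft -5.93 Fr -0.30 Fz -2.16 M [ 0.55 -0.73  0.08] open 13.3mm
t 12.47 sunk 0.2 mm rms 1.0 (at 0: 1.1)
t 12.53 sunk 0.2 mm rms 1.0 (at 0: 1.1)
0.432 [-0.     -0.0011  0.0018]
0.442 [-0.     -0.0021  0.0018]
0.452 [-0.     -0.0032  0.0018]
0.462 [-0.0001 -0.0043  0.0018]
0.472 [-0.0001 -0.0054  0.0018]
0.482 [-0.0001 -0.0065  0.0018]
```

Emit:
apply_moves([
  {"jaw": 1,"linear": [0.0003,-0.0015,0.0005],"roll": -0.02},
  {"jaw": 1,"linear": [0.0003,-0.0025,0.0006],"roll": -0.04},
  {"jaw": 1,"linear": [0.0003,-0.0035,0.0006],"roll": -0.06},
  {"jaw": 1,"linear": [0.0003,-0.0045,0.0006],"roll": -0.08},
  {"jaw": 1,"linear": [0.0003,-0.0055,0.0006],"roll": -0.1},
  {"jaw": 1,"linear": [0.0003,-0.0065,0.0006],"roll": -0.12},
  {"jaw": 1,"linear": [0.0003,-0.0075,0.0006],"roll": -0.13},
  {"jaw": 1,"linear": [0.0003,-0.0085,0.0006],"roll": -0.14},
])

```text
t: 13.52
tool_pos: [0.4914, 0.0393, 0.0514]
orientation: [0.738, 1.434, -0.72]
force: [4.1, 3.9, -0.7]
opening: 0.013
```

```bash
python3 step.py
```

```text
t 13.53 tcp [0.4914 0.0393 0.0514] th 0.490 rad 66.1mm Ft -5.58 Fr 0.88 Fz -0.73 M [ 0.58 -0.49  0.08] open 13.0mm
t 13.57 sunk 0.2 mm rms 1.1 (at 0: 1.4)
t 13.62 sunk 0.2 mm rms 1.1 (at 0: 1.3)
0.500 [-0.     -0.0011  0.0017]
0.510 [-0.     -0.0021  0.0017]
0.520 [-0.     -0.0032  0.0017]
0.530 [-0.0001 -0.0043  0.0017]
0.540 [-0.0001 -0.0054  0.0017]
0.550 [-0.0001 -0.0065  0.0017]
```

Emit:
apply_moves([
  {"jaw": 1,"linear": [0.0002,-0.0015,0.0005],"roll": -0.02},
  {"jaw": 1,"linear": [0.0002,-0.0025,0.0006],"roll": -0.04},
  {"jaw": 1,"linear": [0.0002,-0.0035,0.0006],"roll": -0.06},
  {"jaw": 1,"linear": [0.0002,-0.0045,0.0006],"roll": -0.08},
  {"jaw": 1,"linear": [0.0002,-0.0055,0.0006],"roll": -0.1},
  {"jaw": 1,"linear": [0.0002,-0.0065,0.0006],"roll": -0.11},
  {"jaw": 1,"linear": [0.0002,-0.0075,0.0006],"roll": -0.12},
])

```text
t: 14.5
tool_pos: [0.4881, 0.0369, 0.0514]
orientation: [0.69, 1.451, -0.671]
force: [2.6, 4.3, -0.2]
opening: 0.0132
```

```bash
python3 step.py
```

```text
t 14.50 tcp [0.4881 0.0369 0.0514] th 0.551 rad 66.0mm Ft -4.74 Fr 1.83 Fz -0.25 M [ 0.74 -0.4   0.02] open 13.2mm
t 14.55 sunk 0.8 mm rms 2.1 (at 0: 4.0)
t 14.60 sunk 1.4 mm rms 1.8 (at 0: 5.1)
0.561 [-0.     -0.001   0.0017]
0.571 [-0.     -0.0021  0.0017]
0.581 [-0.     -0.0032  0.0017]
0.591 [-0.0001 -0.0042  0.0017]
0.601 [-0.0001 -0.0053  0.0017]
0.611 [-0.0001 -0.0064  0.0017]
```

Cracked near 0.53 rad and sinking fast. Easing back slightly.

Emit:
apply_moves([
  {"jaw": 1,"linear": [0,0.0035,0.0003],"roll": 0},
  {"jaw": 1,"linear": [0,0.0035,0.0003],"roll": 0},
])

```text
t: 14.85
tool_pos: [0.4889, 0.0378, 0.0512]
orientation: [0.689, 1.452, -0.672]
force: [-4.5, 0.1, 3.0]
opening: 0.0133
```

```bash
python3 step.py
```

```text
t 14.85 tcp [0.4889 0.0378 0.0512] th 0.534 rad 66.3mm Ft 3.52 Fr 2.75 Fz 2.96 M [-0.23  0.93  0.01] open 13.3mm
t 14.90 sunk 2.2 mm rms 1.2 (at 0: 8.6)
t 14.95 sunk 2.4 mm rms 1.3 (at 0: 9.4)
0.544 [-0.     -0.0014  0.002 ]
0.554 [-0.     -0.0025  0.002 ]
0.564 [-0.     -0.0036  0.0019]
0.574 [-0.0001 -0.0047  0.0019]
0.584 [-0.0001 -0.0057  0.0019]
0.594 [-0.0001 -0.0068  0.0019]
```

Emit:
apply_moves([
  {"jaw": 1,"linear": [0,0.0006,0],"roll": 0},
  {"jaw": 1,"linear": [0,0.0006,0],"roll": 0},
  {"jaw": 1,"linear": [0,0.0006,0],"roll": 0},
  {"jaw": 1,"linear": [0,0.0006,0],"roll": 0},
])

```text
t: 15.45
tool_pos: [0.489, 0.0379, 0.0511]
orientation: [0.689, 1.452, -0.672]
force: [-5.0, -2.3, 4.4]
opening: 0.0126
```

```bash
python3 step.py | head -3
```

```text
t 15.45 tcp [0.489  0.0379 0.0511] th 0.532 rad 66.3mm Ft 5.35 Fr 1.13 Fz 4.37 M [-0.32  1.06 -0.  ] open 12.6mm
t 15.50 sunk 4.4 mm rms 1.2 (at 0: 15.7)
t 15.55 sunk 4.4 mm rms 1.1 (at 0: 15.9)
```

Sinking at about 3.7 mm/s, so I hold here.

Emit:
apply_moves([
  {"jaw": 1,"linear": [0,0,0],"roll": 0},
  {"jaw": 1,"linear": [0,0,0],"roll": 0},
  {"jaw": 1,"linear": [0,0,0],"roll": 0},
  {"jaw": 1,"linear": [0,0,0],"roll": 0},
  {"jaw": 1,"linear": [0,0,0],"roll": 0},
  {"jaw": 1,"linear": [0,0,0],"roll": 0},
  {"jaw": 1,"linear": [0,0,0],"roll": 0},
  {"jaw": 1,"linear": [0,0,0],"roll": 0},
  {"jaw": 1,"linear": [0,0,0],"roll": 0},
  {"jaw": 1,"linear": [0,0,0],"roll": 0},
  {"jaw": 1,"linear": [0,0,0],"roll": 0},
  {"jaw": 1,"linear": [0,0,0],"roll": 0},
  {"jaw": 1,"linear": [0,0,0],"roll": 0},
  {"jaw": 1,"linear": [0,0,0],"roll": 0},
  {"jaw": 1,"linear": [0,0,0],"roll": 0},
  {"jaw": 1,"linear": [0,0,0],"roll": 0},
])

```text
t: 17.55
tool_pos: [0.4889, 0.0379, 0.0511]
orientation: [0.689, 1.453, -0.672]
force: [-5.8, -0.8, 4.7]
opening: 0.0133
```

```bash
python3 step.py | head -3
```

```text
t 17.55 tcp [0.4889 0.0379 0.0511] th 0.532 rad 66.3mm Ft 5.14 Fr 2.77 Fz 4.74 M [-0.3   0.98  0.01] open 13.3mm
t 17.60 sunk 10.6 mm rms 2.0 (at 0: 32.8)
t 17.65 sunk 10.8 mm rms 1.7 (at 0: 33.2)
```

Emit:
apply_moves([
  {"jaw": 1,"linear": [0,0,0],"roll": 0},
  {"jaw": 1,"linear": [0,0,0],"roll": 0},
  {"jaw": 1,"linear": [0,0,0],"roll": 0},
  {"jaw": 1,"linear": [0,0,0],"roll": 0},
  {"jaw": 1,"linear": [0,0,0],"roll": 0},
  {"jaw": 1,"linear": [0,0,0],"roll": 0},
  {"jaw": 1,"linear": [0,0,0],"roll": 0},
  {"jaw": 1,"linear": [0,0,0],"roll": 0},
  {"jaw": 1,"linear": [0,0,0],"roll": 0},
  {"jaw": 1,"linear": [0,0,0],"roll": 0},
  {"jaw": 1,"linear": [0,0,0],"roll": 0},
  {"jaw": 1,"linear": [0,0,0],"roll": 0},
  {"jaw": 1,"linear": [0,0,0],"roll": 0},
  {"jaw": 1,"linear": [0,0,0],"roll": 0},
  {"jaw": 1,"linear": [0,0,0],"roll": 0},
  {"jaw": 1,"linear": [0,0,0],"roll": 0},
  {"jaw": 1,"linear": [0,0,0],"roll": 0},
  {"jaw": 1,"linear": [0,0,0],"roll": 0},
])

```text
t: 19.9
tool_pos: [0.4889, 0.0379, 0.0511]
orientation: [0.689, 1.453, -0.672]
force: [-5.1, 0.1, 4.6]
opening: 0.0128
```

```bash
python3 step.py
```

```text
t 19.90 tcp [0.4889 0.0379 0.0511] th 0.532 rad 66.3mm Ft 4.03 Fr 3.07 Fz 4.62 M [-0.25  1.06  0.05] open 12.8mm
t 19.95 sunk 17.6 mm rms 2.4 (at 0: 46.9)
t 20.00 sunk 17.6 mm rms 2.4 (at 0: 46.9)
0.542 [-0.     -0.0012  0.0022]
0.552 [-0.     -0.0023  0.0021]
0.562 [-0.     -0.0034  0.0021]
0.572 [-0.0001 -0.0045  0.002 ]
0.582 [-0.0001 -0.0056  0.002 ]
0.592 [-0.0001 -0.0066  0.002 ]
```

Emit:
apply_moves([
  {"jaw": 1,"linear": [0,0,0],"roll": 0},
  {"jaw": 1,"linear": [0,0,0],"roll": 0},
  {"jaw": 1,"linear": [0,0,0],"roll": 0},
  {"jaw": 1,"linear": [0,0,0],"roll": 0},
  {"jaw": 1,"linear": [0,0,0],"roll": 0},
  {"jaw": 1,"linear": [0,0,0],"roll": 0},
  {"jaw": 1,"linear": [0,0,0],"roll": 0},
  {"jaw": 1,"linear": [0,0,0],"roll": 0},
  {"jaw": 1,"linear": [0,0,0],"roll": 0},
  {"jaw": 1,"linear": [0,0,0],"roll": 0},
  {"jaw": 1,"linear": [0,0,0],"roll": 0},
  {"jaw": 1,"linear": [0,0,0],"roll": 0},
  {"jaw": 1,"linear": [0,0.0025,0.0003],"roll": 0.03},
  {"jaw": 1,"linear": [0,0.005,0.0005],"roll": 0.06},
  {"jaw": 1,"linear": [0,0.0075,0.0007],"roll": 0.09},
  {"jaw": 1,"linear": [0,0.01,0.0008],"roll": 0.1},
  {"jaw": 1,"linear": [0,0.01,0.0008],"roll": 0.1},
])

```text
t: 22.12
tool_pos: [0.4937, 0.0412, 0.0511]
orientation: [0.729, 1.439, -0.713]
force: [-5.5, -2.0, 4.0]
opening: 0.0128
```

```bash
cat >> step.py <<'E'
im,K,W=cam("side");cv2.imwrite("pics/s7.png",im)
a=cv2.resize(im[215:275,310:390],(800,600),interpolation=cv2.INTER_CUBIC);cv2.imwrite("pics/c7.png",a)
E
python3 step.py
```

```text
t 22.12 tcp [0.4937 0.0412 0.0511] th 0.445 rad 66.4mm Ft 5.75 Fr 1.18 Fz 3.97 M [-0.41  1.06 -0.11] open 12.8mm
t 22.18 sunk 22.6 mm rms 4.4 (at 0: 50.6)
t 22.23 sunk 22.6 mm rms 4.4 (at 0: 50.7)
0.455 [-0.     -0.0013  0.0023]
0.465 [-0.     -0.0024  0.0023]
0.475 [-0.     -0.0035  0.0022]
0.485 [-0.0001 -0.0046  0.0021]
0.495 [-0.0001 -0.0057  0.0021]
0.505 [-0.0001 -0.0068  0.002 ]
```

View pics/c7.png

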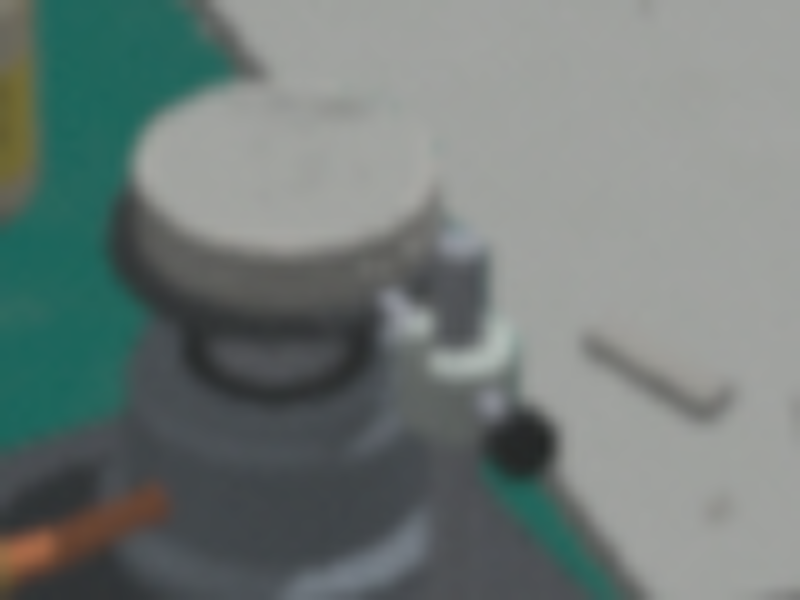

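Stopped at 22.6 mm sunk. The crop shows the pointer tip at about (382,297), full (347.7,244.2), and the block top centred at about (285,167), full (338.0,231.2). Computing the remaining height.

Run:
```python
from h import *
_,K,W=cam("side")
tip=np.array([310+382/10-.45,215+297/10-.45]);bc=np.array([310+285/10-.45,215+167/10-.45])
for k in(.0215,.0225,.0235):print("block",k,px(K,W,k)-bc)
for ax in((.6182,-.0085),(.619,-.0082)):
  for L in(.041,):
    for h in np.arange(.084,.097,.002):
      q=np.array([ax[0]+L*np.sin(YAW),ax[1]-L*np.cos(YAW),h]);print(ax,round(h,3),(proj(K,W,q)+OFF-tip).round(2))
# same in wrist view w2
```

```text
block 0.0215 [0.83691749 0.53486686]
block 0.0225 [0.83717951 0.97517515]
block 0.0235 [0.8374412  1.41491017]
(0.6182, -0.0085) 0.084 [1.55 4.62]
(0.6182, -0.0085) 0.086 [1.57 3.74]
(0.6182, -0.0085) 0.088 [1.58 2.86]
(0.6182, -0.0085) 0.09 [1.59 1.97]
(0.6182, -0.0085) 0.092 [1.61 1.09]
(0.6182, -0.0085) 0.094 [1.62 0.19]
(0.6182, -0.0085) 0.096 [ 1.63 -0.7 ]
(0.619, -0.0082) 0.084 [1.89 4.44]
(0.619, -0.0082) 0.086 [1.9  3.56]
(0.619, -0.0082) 0.088 [1.92 2.68]
(0.619, -0.0082) 0.09 [1.93 1.79]
(0.619, -0.0082) 0.092 [1.95 0.9 ]
(0.619, -0.0082) 0.094 [1.96 0.01]
(0.619, -0.0082) 0.096 [ 1.97 -0.88]
```

The side view says 4.2 mm remain and the first wrist view says 4–6 mm. I want a better figure. The valve is stopped and stays where left, so I let go, rise and roll to get a second wrist view with a large baseline for triangulation.

Emit:
apply_moves([
  {"jaw": 0,"linear": [0,0,0],"roll": 0},
  {"jaw": 0,"linear": [0,0,0],"roll": 0},
  {"jaw": 0,"linear": [0,0,0],"roll": 0},
  {"jaw": 0,"linear": [-0.06,0,0],"roll": 0},
  {"jaw": 0,"linear": [-0.12,0,0],"roll": 0},
  {"jaw": 0,"linear": [-0.18,0,0],"roll": 0.3},
  {"jaw": 0,"linear": [-0.18,0,0],"roll": 0.65},
  {"jaw": 0,"linear": [-0.18,0,0],"roll": 1},
])

```text
t: 23.32
tool_pos: [0.4932, 0.0407, 0.16]
orientation: [1.134, 1.255, -1.111]
force: [0.4, -0.3, -0.8]
opening: 0.0467
```

Emit:
apply_moves([
  {"jaw": 0,"linear": [0,0,0],"roll": 0.36},
  {"jaw": 0,"linear": [0,0,0],"roll": 0.7},
  {"jaw": 0,"linear": [0,0,0],"roll": 1},
])

```text
t: 23.7
tool_pos: [0.4933, 0.0408, 0.1599]
orientation: [1.52, 0.981, -1.493]
force: [-0.1, -0.6, 1.1]
opening: 0.0464
```

Emit:
apply_moves([
  {"jaw": 0,"linear": [0,0,0],"roll": 0.36},
  {"jaw": 0,"linear": [0,0,0],"roll": 0.7},
  {"jaw": 0,"linear": [0,0,0],"roll": 1},
  {"jaw": 0,"linear": [0,0,0],"roll": 1},
  {"jaw": 0,"linear": [0,0,0],"roll": 1},
])

```text
t: 24.32
tool_pos: [0.4935, 0.0408, 0.16]
orientation: [1.871, 0.613, -1.841]
force: [0.4, -0.2, -0.4]
opening: 0.0466
```

Run:
```python
from h import *
fb();track();im,K,W=cam("wrist");cv2.imwrite("pics/w8f.png",im);np.savez("w8.npz",K=K,W=W)
print(proj(K,W,np.array([.618,-.0085,.0965])),proj(K,W,np.array([.6223,-.049,.092])))
```

```text
t 24.32 tcp [0.4935 0.0408 0.16  ] th 0.451 rad 66.2mm Ft -0.22 Fr -0.37 Fz -0.42 M [-0.02  0.16 -0.03] open 46.6mm
t 24.38 sunk 22.6 mm rms 4.4 (at 0: 50.7)
[481.73895668 143.84282722] [524.41419614 173.3863052 ]
```

Run:
```python
import cv2,numpy as np
a=cv2.imread("pics/w8f.png")[85:200,425:565];b=cv2.imread("pics/w2f.png")[150:190,482:530]
o=np.zeros((600,800,3),np.uint8);o[:460,:560]=cv2.resize(a,(560,460),interpolation=0);o[:200,560:800]=cv2.resize(b,(240,200),interpolation=0)
c=cv2.imread("pics/w2f.png")[55:170,490:610];o[210:440,560:800]=cv2.resize(c,(240,230),interpolation=2)
cv2.imwrite("pics/c8.png",o)
```

```text
(no output)
```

View pics/c8.png

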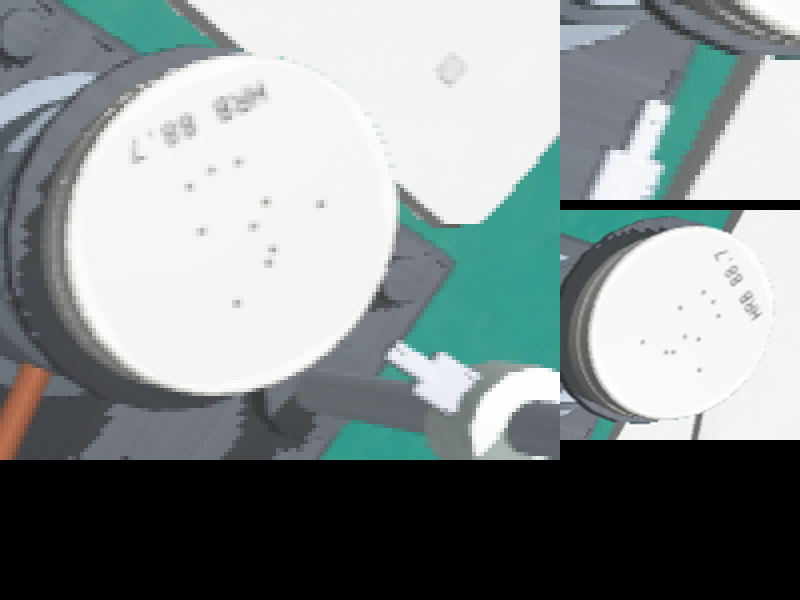

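The w8 view (left) shows the block top with bounding box x 68–396, y 55–394 in the crop and the pointer end at (392,350). The w2 view shows the pointer end at (659,101) and block box x 588–773, y 227–420. Triangulating.

Run:
```python
from h import *
from scipy.optimize import least_squares
C={n:np.load(n+".npz") for n in("w2","w8")}
t={"w2":np.array([482+99/5-.5,150+101/5-.5]),"w8":np.array([425+392/4-.5,85+350/4-.5])}
bb={"w2":np.array([490+28/2,490+213/2,55+17/2,55+210/2])-.5,"w8":np.array([425+68/4,425+396/4,85+55/4,85+394/4])-.5}
P=lambda n,p:proj(C[n]["K"],C[n]["W"],p)
s=least_squares(lambda x:np.concatenate([P(n,x)-t[n] for n in C]),[.622,-.049,.092]);print("tip",s.x.round(4),s.fun.round(2))
a=np.linspace(0,2*np.pi,180)
def box(n,x,y,z,r):q=np.array([P(n,np.array([x+r*np.cos(k),y+r*np.sin(k),z])) for k in a]);return np.array([q[:,0].min(),q[:,0].max(),q[:,1].min(),q[:,1].max()])
f=lambda v:np.concatenate([box("w2",v[0],v[1],v[2],v[4])-bb["w2"],box("w8",v[0],v[1],v[3],v[4])-bb["w8"]])
for fixed in(None,.0285,.029):
  g=f if fixed is None else (lambda v:f(np.append(v[:4],fixed)))
  b=least_squares(g,[.618,-.0085,.119,.0965,.029] if fixed is None else [.618,-.0085,.119,.0965]);print("block",b.x.round(4),b.fun.round(1))
s=fb()
```

```text
tip [ 0.6226 -0.048   0.0902] [ 0.07  0.07 -0.08  0.05]
block [ 0.6199 -0.0087  0.1169  0.0942  0.0288] [ 0.1 -0.1  0.1 -0.1 -0.2  0.1 -0.   0.1]
block [ 0.6197 -0.0086  0.1173  0.095 ] [ 0.7 -0.3  0.4 -0.8  0.4 -0.1  0.5 -0.1]
block [ 0.62   -0.0087  0.1166  0.0939] [-0.2  0.1  0.   0.3 -0.5  0.2 -0.3  0.2]
t 24.43 tcp [0.4934 0.0408 0.1599] th 0.452 rad 66.2mm Ft 1.02 Fr 0.57 Fz -0.30 M [-0.05  0.12  0.02] open 46.8mm
```

Triangulation residuals are under 0.2 px. The block top is at 0.0942 now and the visible pointer end at 0.0902, with its mid-height 0–1.5 mm lower. About 4.7 mm remain, so the target is sunk ≈27.3 mm. The height change between the views (22.7) agrees with side tracking (22.6). Regripping.

Emit:
apply_moves([
  {"jaw": 0,"linear": [0,0,0],"roll": -0.36},
  {"jaw": 0,"linear": [0,0,0],"roll": -0.7},
  {"jaw": 0,"linear": [0,0,0],"roll": -1},
])

```text
t: 24.8
tool_pos: [0.4934, 0.0408, 0.16]
orientation: [1.513, 0.987, -1.486]
force: [-0.5, -0.0, 0.1]
opening: 0.0465
```

Emit:
apply_moves([
  {"jaw": 0,"linear": [0,0,0],"roll": -0.36},
  {"jaw": 0,"linear": [0,0,0],"roll": -0.7},
  {"jaw": 0,"linear": [0,0,0],"roll": -1},
])

```text
t: 25.18
tool_pos: [0.4935, 0.0408, 0.16]
orientation: [1.126, 1.259, -1.102]
force: [0.1, -0.7, 0.8]
opening: 0.0466
```

Emit:
apply_moves([
  {"jaw": 0,"linear": [0,0,0],"roll": -0.36},
  {"jaw": 0,"linear": [0,0,0],"roll": -0.71},
  {"jaw": 0,"linear": [0,0,0],"roll": -0.71},
  {"jaw": 0,"linear": [0.05,0,0],"roll": -0.71},
  {"jaw": 0,"linear": [0.1,0,0],"roll": -0.71},
  {"jaw": 0,"linear": [0.15,0,0],"roll": -0.71},
  {"jaw": 0,"linear": [0.181,0,0],"roll": -0.71},
  {"jaw": 0,"linear": [0.181,0,0],"roll": -0.71},
  {"jaw": 0.6,"linear": [0.181,0,0],"roll": -0.71},
  {"jaw": 0.8,"linear": [0.181,0,0],"roll": -0.71},
  {"jaw": 0.8,"linear": [0.181,0,0],"roll": -0.71},
  {"jaw": 0.8,"linear": [0.181,0,0],"roll": -0.71},
], force=3)

```text
t: 26.68
tool_pos: [0.4947, 0.0413, 0.0517]
orientation: [0.843, 1.396, -0.824]
force: [-3.0, -1.3, 4.5]
opening: 0.0137
```

```bash
sed -i '/s7.png/,$d' step.py; python3 step.py; python3 -c "
from h import *
Rm=R.from_rotvec(read_state()['orientation']).as_matrix();print(np.arctan2(Rm[1,1],Rm[0,1]))"
```

```text
t 26.68 tcp [0.4947 0.0413 0.0517] th 0.432 rad 65.9mm Ft 3.24 Fr 0.41 Fz 4.46 M [-0.22  0.59 -0.05] open 13.7mm
t 26.73 sunk 22.6 mm rms 4.4 (at 0: 50.7)
t 26.77 sunk 22.6 mm rms 4.4 (at 0: 50.8)
0.442 [-0.     -0.0013  0.0016]
0.452 [-0.     -0.0024  0.0016]
0.462 [-0.     -0.0035  0.0017]
0.472 [-0.0001 -0.0046  0.0018]
0.482 [-0.0001 -0.0057  0.0018]
0.492 [-0.0001 -0.0067  0.0019]
0.4988990763520234
```

Emit:
apply_moves([
  {"jaw": 1,"linear": [0,0,0],"roll": 0},
  {"jaw": 1,"linear": [0,-0.002,0.0005],"roll": -0.02},
  {"jaw": 1,"linear": [0,-0.004,0.0008],"roll": -0.05},
  {"jaw": 1,"linear": [0,-0.006,0.0008],"roll": -0.08},
  {"jaw": 1,"linear": [0,-0.008,0.0009],"roll": -0.11},
  {"jaw": 1,"linear": [0,-0.0095,0.0009],"roll": -0.14},
  {"jaw": 1,"linear": [0,-0.011,0.001],"roll": -0.16},
  {"jaw": 1,"linear": [0,-0.012,0.001],"roll": -0.18},
  {"jaw": 1,"linear": [0,-0.012,0.001],"roll": -0.18},
], force=25)

```text
t: 27.9
tool_pos: [0.489, 0.0372, 0.0518]
orientation: [0.77, 1.423, -0.752]
force: [1.3, 3.0, 4.4]
opening: 0.0133
```

```bash
python3 step.py
```

```text
t 27.90 tcp [0.489  0.0372 0.0518] th 0.538 rad 65.8mm Ft -2.84 Fr 1.62 Fz 4.39 M [ 0.52 -0.35 -0.02] open 13.3mm
t 27.95 sunk 23.4 mm rms 4.6 (at 0: 50.8)
t 28.00 sunk 23.4 mm rms 4.6 (at 0: 50.7)
0.548 [-0.     -0.001   0.0014]
0.558 [-0.     -0.0021  0.0015]
0.568 [-0.     -0.0032  0.0015]
0.578 [-0.0001 -0.0043  0.0016]
0.588 [-0.0001 -0.0053  0.0017]
0.598 [-0.0001 -0.0064  0.0018]
```

Sinking again. I hold briefly to get the rate.

Emit:
apply_moves([
  {"jaw": 1,"linear": [0,0,0],"roll": 0},
  {"jaw": 1,"linear": [0,0,0],"roll": 0},
])

```text
t: 28.25
tool_pos: [0.489, 0.0373, 0.0518]
orientation: [0.771, 1.423, -0.752]
force: [2.4, 3.9, 4.7]
opening: 0.0128
```

```bash
python3 step.py|head -3
```

```text
t 28.25 tcp [0.489  0.0373 0.0518] th 0.537 rad 65.8mm Ft -4.22 Fr 1.66 Fz 4.68 M [ 0.45 -0.28 -0.01] open 12.8mm
t 28.30 sunk 24.6 mm rms 5.4 (at 0: 51.3)
t 28.35 sunk 24.6 mm rms 5.2 (at 0: 51.3)
```

Emit:
apply_moves([
  {"jaw": 1,"linear": [0,0,0],"roll": 0},
  {"jaw": 1,"linear": [0,0,0],"roll": 0},
  {"jaw": 1,"linear": [0,0,0],"roll": 0},
  {"jaw": 1,"linear": [0,0,0],"roll": 0},
  {"jaw": 1,"linear": [0,0.0025,0.0003],"roll": 0.03},
  {"jaw": 1,"linear": [0,0.005,0.0005],"roll": 0.06},
  {"jaw": 1,"linear": [0,0.0075,0.0007],"roll": 0.09},
  {"jaw": 1,"linear": [0,0.01,0.0008],"roll": 0.12},
  {"jaw": 1,"linear": [0,0.01,0.0008],"roll": 0.14},
])

```text
t: 29.48
tool_pos: [0.4927, 0.04, 0.0517]
orientation: [0.826, 1.404, -0.81]
force: [-5.3, 1.2, 10.7]
opening: 0.0129
```

```bash
cat > back.py <<'E'
from h import *
import sys
s=fb();r=s["tool_pos"][:2]-V;t=np.arctan2(-r[0],r[1])-YAW
track();track();arc(np.arange(t,float(sys.argv[1])-.001,-.05))
E
python3 back.py 0.0
```

```text
t 29.48 tcp [0.4927 0.04   0.0517] th 0.467 rad 65.9mm Ft 3.79 Fr 3.88 Fz 10.67 M [0.15 1.01 0.04] open 12.9mm
t 29.52 sunk 27.0 mm rms 6.4 (at 0: 51.9)
t 29.57 sunk 26.8 mm rms 6.4 (at 0: 51.8)
0.467 [0.     0.0001 0.0015]
0.417 [0.0001 0.0055 0.0013]
0.367 [0.0001 0.0109 0.0015]
0.317 [0.0002 0.0163 0.0019]
0.267 [0.0003 0.0217 0.0025]
0.217 [0.0003 0.027  0.0035]
0.167 [0.0004 0.0323 0.0046]
0.117 [0.0005 0.0375 0.0061]
0.067 [0.0005 0.0427 0.0078]
0.017 [0.0006 0.0477 0.0098]
```

Stopped at 26.9 mm (aim 27.3, within the measuring error). Next I turn the lever back to about 0.1 rad along the arc.

Emit:
apply_moves([
  {"jaw": 1,"linear": [-0.0003,0.0045,0.001],"roll": 0.08},
  {"jaw": 1,"linear": [-0.0005,0.009,0.001],"roll": 0.16},
  {"jaw": 1,"linear": [-0.0005,0.0135,0.0013],"roll": 0.24},
  {"jaw": 1,"linear": [-0.0005,0.018,0.0018],"roll": 0.32},
  {"jaw": 1,"linear": [-0.0005,0.0225,0.0024],"roll": 0.4},
  {"jaw": 1,"linear": [-0.0005,0.027,0.003],"roll": 0.48},
  {"jaw": 1,"linear": [-0.0005,0.0315,0.004],"roll": 0.56},
  {"jaw": 1,"linear": [-0.0005,0.036,0.0053],"roll": 0.62},
  {"jaw": 1,"linear": [-0.0005,0.0385,0.006],"roll": 0.66},
  {"jaw": 1,"linear": [-0.0005,0.0385,0.006],"roll": 0.66},
])

```text
t: 30.82
tool_pos: [0.5132, 0.0487, 0.0519]
orientation: [1.088, 1.283, -1.072]
force: [-3.3, 4.4, 7.8]
opening: 0.0129
```

```bash
python3 back.py -0.05; python3 -c "
from h import *
Rm=R.from_rotvec(read_state()['orientation']).as_matrix();print(np.arctan2(Rm[1,1],Rm[0,1]))"
```

```text
t 30.82 tcp [0.5132 0.0487 0.0519] th 0.127 rad 65.9mm Ft 2.15 Fr 5.05 Fz 7.83 M [0.65 0.7  0.1 ] open 12.9mm
t 30.88 sunk 26.8 mm rms 6.4 (at 0: 51.9)
t 30.93 sunk 26.8 mm rms 6.5 (at 0: 51.9)
0.127 [-0.      0.0001  0.0016]
0.077 [0.     0.0055 0.0014]
0.027 [0.0001 0.0109 0.0015]
-0.023 [0.0001 0.0163 0.0019]
0.17383373898404367
```

Emit:
apply_moves([
  {"jaw": 0.3,"linear": [0,0,0],"roll": 0},
  {"jaw": 0.3,"linear": [0,0,0],"roll": 0},
  {"jaw": 0.3,"linear": [0,0,0],"roll": 0},
])

```text
t: 31.3
tool_pos: [0.5127, 0.0484, 0.0513]
orientation: [1.087, 1.284, -1.073]
force: [0.1, -0.5, 0.2]
opening: 0.032
```

Run:
```python
from h import *
fb()
im,K,W=cam("side");g=cv2.GaussianBlur(cv2.cvtColor(im,6),(3,3),0).astype(np.float32);ref=cv2.GaussianBlur(cv2.imread("pics/s7.png",0),(3,3),0).astype(np.float32)
c=px(K,W,.0226)-[.84,.97];m=np.zeros(ref.shape,np.uint8);P=[]
for z in(0,.008):P+=[proj(K,W,np.array([.6182+.029*np.cos(a),-.0085+.029*np.sin(a),.0964-z]))+OFF-[.84,.97] for a in np.linspace(0,6.28,60)]
cv2.fillConvexPoly(m,cv2.convexHull(np.array(P,np.float32)).round().astype(int),255);m[:,346:]=0;b=m>0
ks=np.arange(0,.009,.0002);e=[]
for k in ks:
    d=px(K,W,.0226+k)-px(K,W,.0226);w=cv2.warpAffine(g,np.float32([[1,0,-d[0]],[0,1,-d[1]]]),(640,480),flags=cv2.INTER_CUBIC);e.append(np.mean((w[b]-ref[b])**2)**.5)
i=np.argmin(e);print("since stop: %.1f mm rms %.1f"%(1e3*ks[i],e[i]))
cv2.imwrite("pics/s9.png",im)
```

```text
t 31.30 tcp [0.5127 0.0484 0.0513] th 0.136 rad 65.8mm Ft 0.02 Fr -0.47 Fz 0.23 M [-0.08  0.13  0.04] open 32.0mm
since stop: 4.4 mm rms 1.8
```

Since the first stop the block sank 4.4 mm more; the triangulated need was 4.0–5.5, so it is level. Regripping, aligned to the tangent, and turning nearly to the seat.

Emit:
apply_moves([
  {"jaw": 1,"linear": [0,0,0],"roll": 0},
  {"jaw": 1,"linear": [0,0,0],"roll": 0},
  {"jaw": 1,"linear": [0,0,0],"roll": 0},
  {"jaw": 1,"linear": [0,0.003,0],"roll": 0},
  {"jaw": 1,"linear": [0,0.006,0],"roll": 0.02},
  {"jaw": 1,"linear": [0,0.009,0.0001],"roll": 0.04},
  {"jaw": 1,"linear": [0,0.0115,0.0003],"roll": 0.06},
  {"jaw": 1,"linear": [0,0.0115,0.0003],"roll": 0.06},
], force=25)

```text
t: 32.35
tool_pos: [0.5183, 0.0498, 0.0512]
orientation: [1.11, 1.273, -1.098]
force: [-7.1, 0.5, 4.8]
opening: 0.013
```

```bash
cat > f.py <<'E'
from h import *
v=[]
for i in range(4):
    s=read_state();p=s["tool_pos"];r=p[:2]-V;u=r/np.linalg.norm(r);v.append([s["force"][:2]@[-u[1],u[0]],s["force"][:2]@u,s["force"][2],s["wrist_torque"][2],(np.arctan2(-u[0],u[1])-YAW)*65]);cv2.waitKey(1);read_camera("top")
v=np.array(v);print("Ft",v[:,0].round(2),"mean %.2f Fr %.2f Fz %.2f Mz %.2f pegpos %.2f mm"%tuple(v.mean(0)),s["t"],s["opening"])
E
python3 f.py
```

```text
Traceback (most recent call last):
  File "f.py", line 4, in <module>
    s=read_state();p=s["tool_pos"];r=p[:2]-V;u=r/np.linalg.norm(r);v.append([s["force"][:2]@[-u[1],u[0]],s["force"][:2]@u,s["force"][2],s["wrist_torque"][2],(np.arctan2(-u[0],u[1])-YAW)*65]);cv2.waitKey(1);read_camera("top")
                                                                                                                                                                                               ~~~~~~~~~~~^^^
cv2.error: OpenCV(4.12.0) /io/opencv/modules/highgui/src/window.cpp:1367: error: (-2:Unspecified error) The function is not implemented. Rebuild the library with Windows, GTK+ 2.x or Cocoa support. If you are on Ubuntu or Debian, install libgtk2.0-dev and pkg-config, then re-run cmake or configure script in function 'cvWaitKey'
```

```bash
sed -i 's/cv2.waitKey(1);//' f.py; python3 f.py
```

```text
Ft [6.99 6.87 7.36 7.13] mean 7.09 Fr 1.51 Fz 4.95 Mz -0.19 pegpos 3.19 mm 32.5 0.012910058543825778
```

Emit:
apply_moves([
  {"jaw": 1,"linear": [0,0.0015,0],"roll": 0.08},
  {"jaw": 1,"linear": [0,0.003,0],"roll": 0.14},
  {"jaw": 1,"linear": [0,0.004,0],"roll": 0.18},
  {"jaw": 1,"linear": [0,0.004,0],"roll": 0.18},
])

```text
t: 33.05
tool_pos: [0.5205, 0.0501, 0.0513]
orientation: [1.18, 1.232, -1.168]
force: [-4.5, 0.4, 3.5]
opening: 0.0132
```

```bash
python3 f.py
```

```text
Ft [4.4  4.16 4.65 3.92] mean 4.28 Fr 0.83 Fz 3.58 Mz 0.04 pegpos 0.97 mm 33.2 0.013088766030178717
```

Emit:
apply_moves([
  {"jaw": 1,"linear": [0,0.0008,0],"roll": 0.01},
  {"jaw": 1,"linear": [0,0.0016,0],"roll": 0.02},
  {"jaw": 1,"linear": [0,0.0016,0],"roll": 0.02},
])

```text
t: 33.62
tool_pos: [0.5215, 0.0503, 0.0513]
orientation: [1.188, 1.228, -1.175]
force: [-4.8, -0.6, 2.9]
opening: 0.0131
```

```bash
python3 f.py
```

```text
Ft [4.85 4.41 4.67 3.44] mean 4.35 Fr 0.85 Fz 3.43 Mz 0.04 pegpos -0.05 mm 33.775 0.013288045343568058
```

Emit:
apply_moves([
  {"jaw": 1,"linear": [0,0.0006,0],"roll": 0.01},
  {"jaw": 1,"linear": [0,0.0012,0],"roll": 0.02},
  {"jaw": 1,"linear": [0,0.0012,0],"roll": 0.02},
])

```text
t: 34.2
tool_pos: [0.5223, 0.0503, 0.0513]
orientation: [1.195, 1.223, -1.183]
force: [-4.5, 1.0, 3.8]
opening: 0.0126
```

```bash
python3 f.py
```

```text
Ft [4.39 4.   3.72 3.76] mean 3.97 Fr 1.27 Fz 3.92 Mz 0.02 pegpos -0.78 mm 34.35 0.0128532050968523
```

Emit:
apply_moves([
  {"jaw": 1,"linear": [0,0.0007,0],"roll": 0.01},
  {"jaw": 1,"linear": [0,0.0015,0],"roll": 0.02},
  {"jaw": 1,"linear": [0,0.0015,0],"roll": 0.02},
])

```text
t: 34.78
tool_pos: [0.5231, 0.0504, 0.0513]
orientation: [1.203, 1.218, -1.191]
force: [-4.4, 0.8, 4.1]
opening: 0.0131
```

```bash
python3 f.py
```

```text
Ft [4.36 5.34 5.29 4.74] mean 4.93 Fr 1.76 Fz 3.92 Mz 0.01 pegpos -1.60 mm 34.925 0.01279559456910934
```

Emit:
apply_moves([
  {"jaw": 1,"linear": [0,0.0008,0],"roll": 0.01},
  {"jaw": 1,"linear": [0,0.0015,0],"roll": 0.02},
  {"jaw": 1,"linear": [0,0.0015,0],"roll": 0.02},
])

```text
t: 35.35
tool_pos: [0.5235, 0.0505, 0.0512]
orientation: [1.21, 1.214, -1.199]
force: [-7.2, 1.2, 5.6]
opening: 0.0132
```

```bash
python3 f.py
```

```text
Ft [7.09 8.01 7.85 8.45] mean 7.85 Fr 1.97 Fz 5.67 Mz 0.07 pegpos -1.96 mm 35.5 0.012909804460007944
```

Seat reached and force rising: 7.9 N at −1.96 mm. Now very small steps.

Emit:
apply_moves([
  {"jaw": 1,"linear": [0,0.0004,0],"roll": 0},
  {"jaw": 1,"linear": [0,0.0004,0],"roll": 0},
])

```text
t: 35.8
tool_pos: [0.5234, 0.0505, 0.0512]
orientation: [1.21, 1.215, -1.2]
force: [-6.3, 1.1, 5.3]
opening: 0.0129
```

```bash
python3 f.py
```

```text
Ft [6.2  7.06 6.54 7.1 ] mean 6.73 Fr 1.35 Fz 5.33 Mz 0.07 pegpos -1.87 mm 35.95 0.013016456900293343
```

Emit:
apply_moves([
  {"jaw": 1,"linear": [0,0.0006,0],"roll": 0},
  {"jaw": 1,"linear": [0,0.0012,0],"roll": 0},
  {"jaw": 1,"linear": [0,0.0014,0],"roll": 0},
  {"jaw": 1,"linear": [0,0.0014,0],"roll": 0},
])

```text
t: 36.5
tool_pos: [0.5235, 0.0506, 0.0512]
orientation: [1.209, 1.216, -1.201]
force: [-7.5, 1.7, 6.1]
opening: 0.0127
```

```bash
python3 f.py
```

```text
Ft [7.37 7.89 7.61 8.33] mean 7.80 Fr 1.41 Fz 6.24 Mz 0.04 pegpos -2.05 mm 36.65 0.012866626159444497
```

Emit:
apply_moves([
  {"jaw": 1,"linear": [0,0.0008,0],"roll": 0},
  {"jaw": 1,"linear": [0,0.0016,0],"roll": 0},
  {"jaw": 1,"linear": [0,0.0023,0],"roll": 0},
  {"jaw": 1,"linear": [0,0.0026,0],"roll": 0},
  {"jaw": 1,"linear": [0,0.0026,0],"roll": 0},
])

```text
t: 37.33
tool_pos: [0.524, 0.0507, 0.0511]
orientation: [1.208, 1.217, -1.203]
force: [-10.0, -0.1, 9.1]
opening: 0.013
```

```bash
python3 f.py
```

```text
Ft [ 9.98 10.82  9.71 10.23] mean 10.18 Fr 1.58 Fz 8.19 Mz 0.04 pegpos -2.47 mm 37.475 0.01300112547554744
```

Emit:
apply_moves([
  {"jaw": 1,"linear": [0,0.001,0],"roll": 0},
  {"jaw": 1,"linear": [0,0.002,0],"roll": 0},
  {"jaw": 1,"linear": [0,0.0027,0],"roll": 0},
  {"jaw": 1,"linear": [0,0.0032,0],"roll": 0},
  {"jaw": 1,"linear": [0,0.0032,0],"roll": 0},
])

```text
t: 38.15
tool_pos: [0.5243, 0.0509, 0.051]
orientation: [1.207, 1.22, -1.205]
force: [-12.5, 1.0, 10.2]
opening: 0.0132
```

```bash
python3 f.py
```

```text
Ft [12.43 12.85 14.37 12.41] mean 13.02 Fr 1.89 Fz 10.35 Mz 0.02 pegpos -2.82 mm 38.3 0.013159187426254963
```

Nipped at about 12.7 N (mean of readings). Unloading gently, releasing, rising.

Emit:
apply_moves([
  {"jaw": 1,"linear": [0,0.001,0],"roll": 0},
  {"jaw": 1,"linear": [0,0,0],"roll": 0},
  {"jaw": 1,"linear": [0,-0.0005,0],"roll": 0},
  {"jaw": 1,"linear": [0,-0.0005,0],"roll": 0},
  {"jaw": 0.3,"linear": [0,-0.0005,0],"roll": 0},
  {"jaw": 0.2,"linear": [0,-0.0005,0],"roll": 0},
  {"jaw": 0.2,"linear": [0,-0.0005,0],"roll": 0},
  {"jaw": 0.2,"linear": [0,-0.0005,0],"roll": 0},
  {"jaw": 0.2,"linear": [-0.04,-0.0005,0],"roll": 0},
  {"jaw": 0.2,"linear": [-0.1,-0.0005,0],"roll": 0},
  {"jaw": 0.2,"linear": [-0.16,-0.0005,0],"roll": 0},
  {"jaw": 0.2,"linear": [-0.2,-0.0005,0],"roll": 0},
  {"jaw": 0.2,"linear": [-0.2,-0.0005,0],"roll": 0},
  {"jaw": 0.2,"linear": [-0.2,-0.0005,0],"roll": 0},
])

```text
t: 40.1
tool_pos: [0.524, 0.0501, 0.1696]
orientation: [1.206, 1.221, -1.206]
force: [-0.1, 0.5, 0.5]
opening: 0.0366
```

Run:
```python
from h import *
fb();track('pics/s10.png')
a=cv2.imread('pics/s9.png',0)[215:275,310:390].astype(float);b=cv2.imread('pics/s10.png',0)[215:275,310:390].astype(float)
print("lift picture change since shut-off, mean grey:",abs(a-b).mean().round(2))
p=cv2.imread('pics/s2.png',0)[225:262,262:300].astype(float);q=cv2.imread('pics/s10.png',0)[225:262,262:300].astype(float)
print("lever region vs start, mean grey:",abs(p-q).mean().round(2))
```

```text
t 40.10 tcp [0.524  0.0501 0.1696] th -0.038 rad 65.7mm Ft 0.05 Fr 0.54 Fz 0.46 M [-0.1   0.08  0.02] open 36.6mm
t 40.15 sunk 26.8 mm rms 6.4 (at 0: 51.5)
lift picture change since shut-off, mean grey: 0.96
lever region vs start, mean grey: 3.87
```

```bash
python3 -c "
from plant import *
print(close_job())"
```

```text
the job is handed in; nothing more can be done
None
```

The job is handed in. The ram was lowered until the block top was about level with the pointer, and the valve was shut and nipped. The lever was let go, and the gripper stands clear above it.

- **Sinking speed:** The valve cracked at about 0.5 rad. For a fraction of a second at the first crack, two pictures 0.05 s apart showed 0.6 mm. That could be up to about 12 mm/s, or less within the measuring step. I eased it back at once and it sank at about 3–4 mm/s from then on.
- **Level:** I stopped once at 22.6 mm and measured the pointer from two wrist-camera views. These said 4.0–5.5 mm were left. The block then sank 4.2–4.4 mm more, so the top is level to within about 1 mm and may be slightly high. The earlier estimates of what was left were 4.2 mm (side camera) and 4–6 mm (first wrist view). I made no close-up check of the level after the final stop.
- **Nip:** The force at the peg was about 12.7 N, with four readings of 12.4, 12.9, 14.4 and 12.4. I took the load off before opening the fingers.
- **After release:** The ram had not moved since shut-off, and the force on the tool read about zero. The picture of the lever against the start differed slightly (3.9 grey levels), which I did not look into.
- **Disagreements:** The real finger ends sit about 30 mm short of the reported tool tip. My first close missed the peg because of this, and I corrected it by lowering 20 mm. The side camera was off by about 2 to 3 pixels, which I allowed for.

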